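Unhook the ring gauge and stand it in its vee rest

TASK

Press the paddle of the gauge hook's sprung keeper down until the keeper snaps fully open, and only then lift the big ring gauge off the hook, without forcing it up against the keeper. Stand the ring upright on its rim in the raised vee rest, seated down between its cheeks; lower it in gently, never let it drop, and let go. Leave the ball on its stem, the gauge case and the bored block where they are.

Things in the scene. Friction and masses are not known exactly. Their poses are not given: they have to be found in the camera images.
- hook (a point): Point on the axis of the hook's level steel peg (10 mm thick), 200 mm above the table, midway along the part where the ring hangs. Its frame is the hook stand's: z up, x roughly away from the robot, y along the peg from the post (51 mm behind this point) out to the tip. A collar 22 mm across stands on the peg at y -21 to -16 mm.
- hook_tip (a point): Top of the hook's upturned tip (10 mm bar), 19 mm to +y of the hook point and 17 mm above the peg's axis. Frame as hook. To come off, the ring must rise 12 mm or more (at most 50) and then move along +y until it is wholly past this tip.
- post_top (a point): Centre of the top of the stand's square aluminium post, 22 x 22 mm and 276 mm tall, on a grey base plate 130 x 200 x 14 mm (x, y, z). Frame as hook.
- lamp (a point): Middle of a twin-tube lamp over the ring, 76 mm above the peg: two level tubes along y, each 24 mm in diameter and 62 mm long, their axes 30 mm to -x and to +x of this point, on short arms from the post's top. They leave no room for a gripper to come straight down on the ring: the tool must lean by 30 to 45 degrees from vertical, its body back towards the robot (-x).
- keeper_pin (a point): Pin on which the keeper rocks, at the post, its line along x, 34 mm above the peg. Closed, the keeper's 7 mm bar runs level from here along +y above the ring, 79 mm long, and its end turns down 20 mm just outside the hook's tip, so that the ring can rise only about 5 mm. Frame as hook.
- keeper (a joint): Angle (rad) of the steel keeper about its pin. 0 = closed. 0.95 = fully open: the bar points up and outward, clear of the ring. Over-centre spring: pressed less than 0.4 it springs shut again when let go; past 0.4 it snaps fully open and stays there. About 7 N on the paddle starts it, less as it goes.
- paddle (a point): Middle of the top of the keeper's paddle, a steel plate 34 x 42 x 5 mm on the other side of the post from the ring, 80 mm to -y of the pin; moves with the keeper. Closed: 22 mm above the pin, sloping up outward by 0.25 rad, free space above. Pressing it straight down by about 32 mm passes the over-centre point, 42 mm is ample; fully open it has sunk about 75 mm.
- ring_center (a point): Centre of the big aluminium ring gauge: 100 mm outside, 66 mm bore, 20 mm thick along its axis y; 0.17 to 0.34 kg. It starts hanging upright by its bore on the hook, axis along the peg, centre 28 mm below the peg's axis and within a few mm of the hook point. It can be pinched across its thickness on the 17 mm wide wall; the side facing the robot is free.
- seat (a point): Where the ring's centre lies when it is seated in the vee rest, 150 mm above the table. z up, x along the vee rest, roughly away from the robot, y across it: the ring's axis must lie along y, either way round. The rest is a narrow steel column on a 120 x 100 x 12 mm base (x, y, z).
- vee (a point): Middle of the rest's mouth, level with the tops of its two upright cheeks, 34 mm below the seat point (frame as seat). The cheeks are 25 mm apart inside, 4 mm thick, 88 mm long in x. Between them two faces slope 30 degrees down to the middle; the ring's rim rests on them 25 mm either side of the middle, its lowest point 16 mm below this mouth.
- probe_ball: Bystander: white 35 mm ball on a stem on a round 70 mm base, 103 mm tall; origin under its centre.
- gauge_case: Bystander: closed flat case, 85 x 125 x 42 mm; origin under its centre.
- bored_block: Bystander: steel block, 50 x 90 x 50 mm, with dark round bores; origin under its centre.
Not all that is in view belongs to the job. Of the things that look like the part that bears ring_center, the smallest one is meant.

How it is judged:
By the outcome, as a careful person would: the job done as asked, in the order asked, and still so for the second after the job is handed in, with the robot touching nothing.
It also fails if it takes over 61 s, if anything falls off the work surface, if the arm or the gripper's body presses on something with over 40 N, if the wrist force passes 120 N, or if a joint passes its speed limit or range.

ROBOT

A 6-joint arm with a two-finger parallel gripper is mounted at the origin on the work surface. World frame = base frame: x ahead of the robot, y to its left, z up, the work surface at z = 0. Lengths are in m, angles in rad, forces in N, time in s.
With the tool pointing down it reaches from about 0.275 to 0.975 m from the base axis. Payload 8.4 kg.
Tool frame: the origin (TCP) lies on the centre line of the jaws, within the pads' length; the fingertips stand 14 mm ahead of it and the grasp point (between the pads) lies 5 mm behind it (env.finger_overhang is the distance from the TCP to the fingertips, in m); x points along the fingers, y is the direction in which the jaws open and shut, and the axes are right-handed (so a half turn about x gives the same grasp; the last joint's range is limited). The gripper opens to 92 mm and grips with 3 to 60 N. Pads are 20 mm wide; open, the fingers measure 128 mm over their backs; the gripper's body (75 mm by 189 mm) begins 69 mm behind the grasp point.
Start: joints at [-1.224, 0.353, 1.633, -0, 1.155, -0.002], TCP at [0.214, -0.587, 0.229] pointing down, gripper open.
Joint ranges: [-2.63, 2.63], [-0.92, 2.1], [0.06, 2.66], [-1.3, 4.44], [0, 2.69], [-3.02, 3.02]. Speed limits (rad/s): [2.22, 2.22, 2.79, 3.14, 3.14, 3.14].

INTERFACE

Orientations are given as [roll, pitch, yaw] about the fixed x, y, z axes, in that order (R = Rz(yaw) Ry(pitch) Rx(roll)).
In Python, from cell import env, optics, finder gives the robot as it stands.
- The arm moves only by the tool send_rows, never from a script. Its argument "rows" is a list of rows, each an object with "claw": the opening, from -1 (shut) to 1 (fully open); "slide": the shift along the tool's x, y, z in cm, a list of three; "turn": the turn about the tool's x in rad. In form: [{"claw": claw, "slide": [tx, ty, tz], "turn": turn}, ...]. A call has 1 to 12 rows; each row shifts and turns the commanded pose from where the row before left it, along the tool's axes as they then stand; what a row does not reach is not made up. A row lasts 1/12 s, in which the tool goes at most 41.7 mm and 7.16 degrees, less where a joint would pass 70% of its speed; a pose out of reach is approached as far as the arm can. A call is refused whole if a number of a shift passes 4.17 or a number of a turn 0.125, either way. A call with a gripper value outside its range is refused whole. The fingers move at their own pace and stop on an object; "force" is the grip in N (left out, the last holds). Time passes only in rows, so rows that do not move let the fingers close. It gives the time, the measured TCP pose, the force and the opening at its end, in the units of the state.
- env.read_state(): the state, without advancing time (a new reading comes with each control period).
- optics.read_camera(name): name is "scene" or "top" or "wrist"; returns the picture (420x560x3 uint8, red, green, blue); there is no depth.
- optics.camera_model(name): a dict with "fx", "fy", "cx", "cy" (pixels), "origin" and "attitude" of the camera in the world. Camera axes: x right, y down, z forward; pixel columns grow to the right and rows downward; lengths in m; the calibration is good to about 2 mm. A picture is of the moment at which its call begins: read the wrist's pose just before it. camera_model takes no time and is no camera call; for the wrist camera it gives the pose at the moment of the call.
- env.job_done(): hands the job in, once; it reports no verdict.
Trained networks look in the newest picture that a camera, given by its name, has taken for a name from the list of things; names that differ only in an ending like _2 or _b are one class to them, and where a whole thing is asked for, a point or a joint stands for the part that bears it (a point fixed in the world has none). Each returns a list of dicts, best first, with "score" (0 to 1); they miss things now and then, are a little off and sometimes report something else, mostly with a low value. They report only what shows in the picture. A call takes as long as a camera call. They do not tell look-alikes from the thing itself.
- finder.masks_of(camera, target): "pixels" (420x560 bool, what is visible of it) and "bbox" ([centre column, centre row, width, height] in pixels, round what is visible of it).
The state is a dict: "time_s": time; "joint_positions": joint angles; "joint_vel": joint speeds; "joint_efforts": joint torques, N m; "tcp_pos": TCP position; "tool_rot": TCP orientation; "ft_force": force on the tool from outside, world axes, zero at the start; "wrist_torque": the same for the moment, N m; "gripper_width": finger opening in m.
Only numpy, scipy, OpenCV 4.12 (cv2) and the standard library are available. Lean on these libraries where they do the work, as an engineer would, in place of code of your own. Each camera call takes 0.05 s, during which the arm holds its last target. There are 200 camera calls.

## Working session

There is one attempt and no reset: what is moved stays moved. The work goes in short steps, Python scripts to look and compute and a tool call to move; the robot and the scene stay as the last step left them, time stands still between calls to the robot, and variables do not carry over. Pictures are saved under pics/ and viewed, about 8 in all and at most 12, crops included, and the job is handed in when it is done.

Besides the shell and the picture viewer there is one more tool, called after ">>>" by a JSON object that holds its "op" and its "data". send_rows: Moves the arm, as the interface text tells. Its arguments: {"type":"object","properties":{"rows":{"type":"array","items":{"type":"object","properties":{"claw":{"type":"number"},"slide":{"type":"array","items":{"type":"number"}},"turn":{"type":"number"}}}},"force":{"type":"number"}},"required":["rows"]}

```bash
ls; mkdir -p pics
cat > h.py <<'E'
import numpy as np, cv2
from cell import env, optics, finder
from scipy.spatial.transform import Rotation as R
E
python3 - <<'E'
from h import *
s=env.read_state(); print(s)
for n in("scene","top","wrist"):
    im=optics.read_camera(n); cv2.imwrite(f"pics/{n}0.png",im[:,:,::-1]); m=optics.camera_model(n); print(n,m)
E
```

```text
pics
{'time_s': 0.0, 'joint_positions': array([-1.22439732e+00,  3.53643888e-01,  1.63409814e+00, -4.22334168e-05,
        1.15519455e+00, -2.42290998e-03]), 'joint_vel': array([-9.21238049e-05, -3.35030111e-04, -1.73363748e-03, -1.57537577e-04,
       -5.08743842e-05,  6.60228278e-04]), 'joint_efforts': array([ 2.17289751e-03, -5.93839359e+01, -3.34215689e+01,  7.00080441e-02,
        2.33916513e-02, -1.44958276e-04]), 'tcp_pos': array([ 0.21343842, -0.58694033,  0.22788174]), 'tool_rot': array([-1.54449382,  1.56945185,  1.94593783]), 'ft_force': array([ 0.91917707, -0.63178937,  0.78217529]), 'wrist_torque': array([ 0.00791262, -0.01990912,  0.01916119]), 'gripper_width': 0.09232346171061812}
scene {'fx': 489.6507795637233, 'fy': 489.6507795637233, 'cx': 280.7480973092487, 'cy': 217.84360381610782, 'origin': array([1.56802641, 0.15794052, 1.06446146]), 'attitude': array([-2.30877594, -0.01561653,  1.67783066])}
top {'fx': 440.45985397369765, 'fy': 440.45985397369765, 'cx': 279.50057411080064, 'cy': 203.80853725423088, 'origin': array([0.35565639, 0.06009098, 1.12680276]), 'attitude': array([-2.91161182e+00,  1.69479638e-03, -1.56205624e+00])}
wrist {'fx': 321.3418054802276, 'fy': 321.3418054802276, 'cx': 282.3122010738691, 'cy': 211.45457627926743, 'origin': array([ 0.28255226, -0.56150565,  0.38428406]), 'attitude': array([ 2.87669016e+00, -7.39335112e-04, -1.22203526e+00])}
```

View pics/scene0.png

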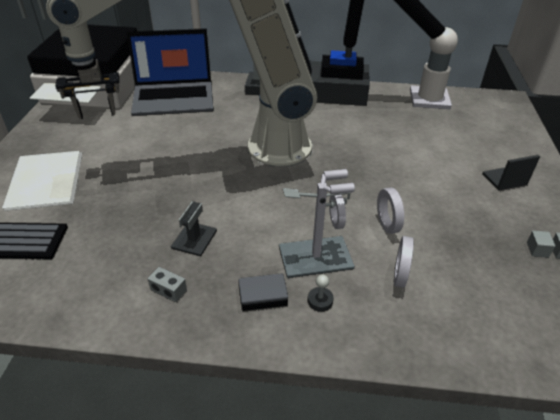

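View pics/top0.png

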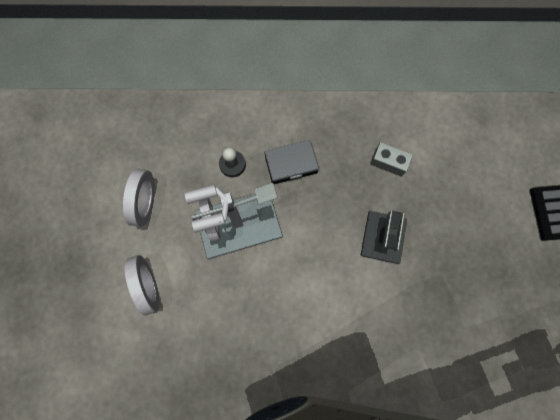

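Run:
```python
from h import *
for n in("scene","top"):
  optics.read_camera(n)
  for t in ["hook_tip","post_top","lamp","paddle","keeper","ring_center","vee","seat","probe_ball","gauge_case","bored_block"]:
    try: print(n,t,[(round(d['score'],2),np.round(d['bbox']).astype(int).tolist(), int(d['pixels'].sum())) for d in finder.masks_of(n,t)])
    except Exception as e: print(n,t,e)
```

```text
scene hook_tip [(0.78, [318, 224, 79, 112], 3549)]
scene post_top [(0.55, [317, 225, 74, 109], 3673), (0.42, [193, 229, 43, 57], 1374)]
scene lamp [(0.95, [316, 222, 73, 106], 3737)]
scene paddle [(0.65, [316, 193, 58, 9], 136), (0.31, [165, 284, 37, 38], 837)]
scene keeper [(0.53, [315, 193, 65, 12], 221)]
scene ring_center [(0.93, [340, 212, 13, 37], 447), (0.72, [403, 263, 18, 49], 724), (0.63, [388, 208, 28, 48], 936)]
scene vee [(0.56, [193, 227, 43, 55], 1295)]
scene seat [(0.72, [194, 229, 43, 57], 1351), (0.53, [315, 224, 79, 106], 3673)]
scene probe_ball [(0.7, [322, 290, 26, 38], 710), (0.22, [316, 223, 74, 110], 3680)]
scene gauge_case [(0.7, [262, 292, 48, 39], 1483)]
scene bored_block [(0.85, [166, 282, 37, 33], 846), (0.23, [317, 191, 65, 10], 147)]
top hook_tip [(0.77, [235, 222, 96, 74], 4452)]
top post_top [(0.64, [234, 223, 103, 79], 4521)]
top lamp [(0.98, [232, 222, 96, 72], 4260)]
top paddle [(0.58, [236, 201, 84, 37], 453)]
top keeper [(0.8, [233, 203, 84, 38], 552)]
top ring_center [(0.58, [213, 221, 21, 43], 372), (0.56, [140, 284, 34, 61], 1500)]
top vee [(0.77, [386, 235, 43, 58], 1872)]
top seat [(0.72, [384, 237, 46, 54], 1870)]
top probe_ball [(0.87, [233, 165, 28, 34], 634)]
top gauge_case [(0.82, [295, 161, 53, 47], 1742)]
top bored_block [(0.77, [392, 160, 38, 35], 887)]
```

The first two pictures show the stand at scene (318,224) and top (235,222), and the vee at scene (193,229) and top (386,235). Three things could be the ring: the hung ring at scene (340,212), and the large standing rings at (403,263) and (388,208). The hung one is the smallest, so I choose it. Next is a close crop to check.

Run:
```python
from h import *
a=cv2.imread("pics/scene0.png");b=cv2.imread("pics/top0.png")
f=lambda im,c,r,w,h,k:cv2.resize(im[r:r+h,c:c+w],None,fx=k,fy=k,interpolation=cv2.INTER_CUBIC)
L=f(a,270,160,100,120,4); Rr=f(b,185,175,100,90,4)
T=np.zeros((600,800,3),np.uint8); T[:480,:400]=L; T[:360,400:]=Rr
T[360:600,400:600]=f(a,168,195,50,60,4); T[360:600,600:800]=f(b,360,205,50,60,4)
cv2.imwrite("pics/crop1.png",cv2.convertScaleAbs(T,alpha=1.5,beta=15))
```

```text
(no output)
```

View pics/crop1.png

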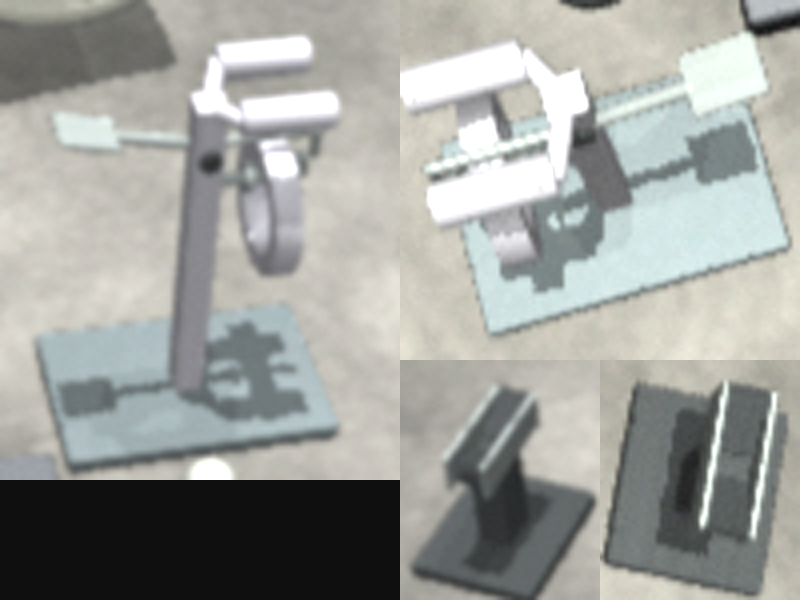

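The crop shows the smallest ring on the peg at crop (270,205), the paddle at (88,130) / (725,75), and the vee cheeks clearly. Next I triangulate these points.

```bash
cat >> h.py <<'E'
def ray(n,uv,m=None):
    m=m or optics.camera_model(n); d=np.array([(uv[0]-m['cx'])/m['fx'],(uv[1]-m['cy'])/m['fy'],1])
    return np.array(m['origin']), R.from_euler('xyz',m['attitude']).apply(d/np.linalg.norm(d))
def tri(rays):
    A=sum(np.eye(3)-np.outer(d,d) for o,d in rays); b=sum((np.eye(3)-np.outer(d,d))@o for o,d in rays)
    p=np.linalg.solve(A,b); return p,[np.linalg.norm(np.cross(p-o,d)) for o,d in rays]
def atz(r,z): o,d=r; return o+d*(z-o[2])/d[2]
def proj(n,p,m=None):
    m=m or optics.camera_model(n); c=R.from_euler('xyz',m['attitude']).inv().apply(np.asarray(p)-m['origin'])
    return np.array([m['cx']+m['fx']*c[...,0]/c[...,2],m['cy']+m['fy']*c[...,1]/c[...,2]]).T
E
python3 - <<'E'
from h import *
np.set_printoptions(precision=4,suppress=True)
S=lambda u,v:ray("scene",(270+u/4-.375,160+v/4-.375))
T=lambda u,v:ray("top",(185+(u-400)/4-.375,175+v/4-.375))
S2=lambda u,v:ray("scene",(168+(u-400)/4-.375,195+(v-360)/4-.375))
T2=lambda u,v:ray("top",(360+(u-600)/4-.375,205+(v-360)/4-.375))
for n,a,b in [("post",(208,100),(570,95)),("paddle",(88,130),(725,75)),("tube-",(265,55),(492,190)),("tube+",(290,108),(463,75)),("kend",(315,140),(430,168))]:
    print(n,*tri([S(*a),T(*b)]))
print("vee",*tri([S2(492,430),T2(740,460)]))
for nm,a,b,z in [("t-",(435,208),(550,175),.276),("t+",(405,88),(520,58),.276),("base lower",(490,333),(790,245),.014),("base right",(790,245),(745,95),.014)]:
    p,q=atz(T(*a),z),atz(T(*b),z); print(nm,p,q,np.degrees(np.arctan2(*(p-q)[1::-1])),np.linalg.norm(p-q))
for nm,a,b,z in [("c1",(703,527),(728,383),.116),("c2",(755,535),(773,395),.116),("baseleft",(607,563),(637,383),.012),("basebot",(607,563),(757,595),.012)]:
    p,q=atz(T2(*a),z),atz(T2(*b),z); print(nm,p,q,np.degrees(np.arctan2(*(q-p)[1::-1])),np.linalg.norm(p-q))
E
```

```text
post [0.5649 0.1683 0.2765] [np.float64(0.0007509587052188613), np.float64(0.0007509587052188422)]
paddle [0.5809 0.0922 0.2566] [np.float64(0.0008609942636431048), np.float64(0.0008609942636430899)]
tube- [0.516  0.204  0.2796] [np.float64(0.0004184999257440515), np.float64(0.0004184999257440147)]
tube+ [0.5734 0.2209 0.2818] [np.float64(0.0006636867639796244), np.float64(0.0006636867639796951)]
kend [0.5371 0.2441 0.2282] [np.float64(0.000965526469702835), np.float64(0.0009655264697028599)]
vee [ 0.5333 -0.2038  0.1126] [np.float64(0.001249896139458026), np.float64(0.00124989613945794)]
t- [0.5075 0.2317 0.276 ] [0.5244 0.176  0.276 ] 106.91621044107852 0.05826981252634916
t+ [0.568  0.2499 0.276 ] [0.5839 0.1933 0.276 ] 105.7157303543286 0.05883355666399166
base lower [0.4745 0.2456 0.014 ] [0.5322 0.0568 0.014 ] 106.98062816943033 0.19740860218374495
base right [0.5322 0.0568 0.014 ] [0.6305 0.0868 0.014 ] -163.02651095518277 0.10277483594835998
c1 [ 0.4936 -0.1809  0.116 ] [ 0.5786 -0.1995  0.116 ] -12.32017003909175 0.08704817760257562
c2 [ 0.4892 -0.2106  0.116 ] [ 0.5717 -0.2255  0.116 ] -10.234860152782714 0.08376713280529795
baseleft [ 0.4844 -0.144   0.012 ] [ 0.6011 -0.1673  0.012 ] -11.306498066516593 0.11899836279200234
basebot [ 0.4844 -0.144   0.012 ] [ 0.4651 -0.2377  0.012 ] -101.65840978206413 0.0957085617098464
```

Run:
```python
from h import *
np.set_printoptions(precision=4,suppress=True)
print([a for a in dir(env) if a[0]!='_']); print(env.finger_overhang)
s=env.read_state(); M=R.from_euler('xyz',s['tool_rot']).as_matrix(); print(M)
p=np.array([0.578,0.0935,0.30]); print("slide to above paddle (cm)",100*M.T@(p-s['tcp_pos']))
t=np.degrees(np.arctan2(M[1,1],M[0,1])); print("jaw azimuth",t)
```

```text
['PlanningError', 'finger_overhang', 'job_done', 'read_state']
0.014
[[ 0.      0.3418 -0.9398]
 [ 0.     -0.9398 -0.3418]
 [-1.      0.     -0.    ]]
slide to above paddle (cm) [ -7.1419 -51.5336 -57.515 ]
jaw azimuth -70.01562449754596
```

>>> {"op": "send_rows", "data": {"rows": [{"claw": -1, "slide": [-0.7, 0, 0], "turn": 0.056}, {"claw": -1, "slide": [-0.7, -2.3, -2.6], "turn": 0}, {"claw": -1, "slide": [-0.7, -2.3, -2.6], "turn": 0}, {"claw": -1, "slide": [-0.7, -2.3, -2.6], "turn": 0}, {"claw": -1, "slide": [-0.7, -2.3, -2.6], "turn": 0}, {"claw": -1, "slide": [-0.7, -2.3, -2.6], "turn": 0}, {"claw": -1, "slide": [-0.7, -2.3, -2.6], "turn": 0}, {"claw": -1, "slide": [-0.7, -2.3, -2.6], "turn": 0}, {"claw": -1, "slide": [-0.7, -2.3, -2.6], "turn": 0}, {"claw": -1, "slide": [-0.7, -2.3, -2.6], "turn": 0}, {"claw": -1, "slide": [0, -2.3, -2.6], "turn": 0}, {"claw": -1, "slide": [0, -2.3, -2.6], "turn": 0}], "force": 30}}

```text
time_s: 2.35
tcp_pos: [0.4152, -0.2612, 0.2994]
tool_rot: [2.302, 1.569, -0.547]
ft_force: [1.4, -0.7, -0.2]
gripper_width: 0.0143
```

>>> {"op": "send_rows", "data": {"rows": [{"claw": -1, "slide": [0, -2.3, -2.6], "turn": 0}, {"claw": -1, "slide": [0, -2.3, -2.6], "turn": 0}, {"claw": -1, "slide": [0, -2.3, -2.6], "turn": 0}, {"claw": -1, "slide": [0, -2.3, -2.6], "turn": 0}, {"claw": -1, "slide": [0, -2.3, -2.6], "turn": 0}, {"claw": -1, "slide": [0, -2.3, -2.6], "turn": 0}, {"claw": -1, "slide": [0, -2.3, -2.6], "turn": 0}, {"claw": -1, "slide": [0, 0, 0], "turn": 0}]}}

```text
time_s: 3.02
tcp_pos: [0.5447, -0.0516, 0.2986]
tool_rot: [-2.618, 1.568, 0.82]
ft_force: [-0.8, 0.7, -0.4]
gripper_width: 0.0005
```

Run:
```python
from h import *
np.set_printoptions(precision=4,suppress=True)
s=env.read_state(); m=optics.camera_model("wrist"); im=optics.read_camera("wrist"); cv2.imwrite("pics/w1.png",im[:,:,::-1]); np.save("w1m.npy",m,allow_pickle=True)
for t in ["paddle","keeper","lamp","ring_center"]: print(t,[(round(d['score'],2),np.round(d['bbox']).astype(int).tolist(), int(d['pixels'].sum())) for d in finder.masks_of("wrist",t)])
print(s['time_s'],s['tcp_pos'],s['joint_positions'],s['ft_force'],m)
print(R.from_euler('xyz',s['tool_rot']).as_matrix())
```

```text
paddle [(0.67, [55, 115, 107, 67], 4280)]
keeper [(0.64, [54, 115, 107, 59], 4141)]
lamp [(0.6, [102, 115, 202, 107], 17527), (0.17, [466, 72, 94, 88], 4881)]
ring_center [(0.88, [19, 123, 37, 108], 1820)]
3.0167 [ 0.5447 -0.0516  0.2986] [-0.0983  0.1687  1.7199  0.002   1.2516  1.1759] [-0.8394  0.662  -0.4097] {'fx': 321.3418054802276, 'fy': 321.3418054802276, 'cx': 282.3122010738691, 'cy': 211.45457627926743, 'origin': array([ 0.6147, -0.0298,  0.455 ]), 'attitude': array([ 2.8788, -0.0005, -1.2749])}
[[ 0.0016  0.2916 -0.9565]
 [ 0.0018 -0.9565 -0.2916]
 [-1.     -0.0012 -0.0021]]
```

View pics/w1.png

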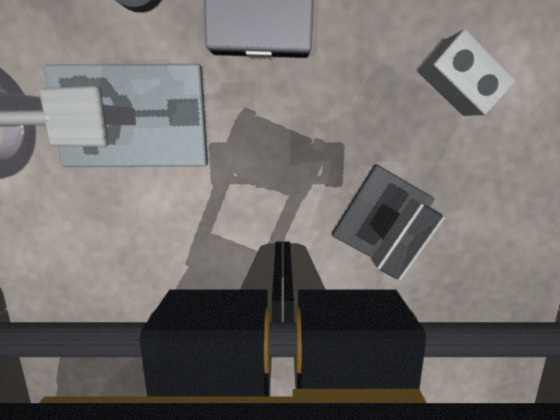

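The wrist picture shows the paddle at about (74,117), the stand base edges level with the image (so the jaws lie along the stand's y), and the vee mouth at about (408,240).

Run:
```python
from h import *
np.set_printoptions(precision=4,suppress=True)
m=np.load("w1m.npy",allow_pickle=True).item()
W=lambda u,v,z:atz(ray("wrist",(u,v),m),z)
pw=ray("wrist",(74,117),m); pt=ray("top",(266,193.4)); ps=ray("scene",(291.6,192))
print(tri([pw,pt,ps])); print(atz(pw,.256))
for a,b,z in [((45,65),(201,65),.014),((62,166),(207,165),.014),((201,65),(207,165),.014)]:
    p,q=W(*a,z),W(*b,z);print(p,q,np.degrees(np.arctan2(*(p-q)[1::-1])))
for a,b,z in [((423,205),(375,267),.116),((442,216),(400,278),.116)]:
    p,q=W(*a,z),W(*b,z);print(p,q,np.degrees(np.arctan2(*(p-q)[1::-1])))
s=env.read_state();M=R.from_euler('xyz',s['tool_rot']).as_matrix()
print(100*M.T@(tri([pw,pt,ps])[0]+[0,0,.014+.012]-s['tcp_pos']))
```

```text
(array([0.5816, 0.0915, 0.2559]), [np.float64(0.0019373828224275114), np.float64(0.0005643209339747766), np.float64(0.002005400327704063)])
[0.5831 0.0898 0.256 ]
[0.5974 0.2786 0.014 ] [0.6549 0.0898 0.014 ] 106.95785507352348
[0.4751 0.2426 0.014 ] [0.5342 0.0531 0.014 ] 107.34294094134168
[0.6549 0.0898 0.014 ] [0.5342 0.0531 0.014 ] 16.913869046920894
[ 0.5791 -0.2008  0.116 ] [ 0.4954 -0.1774  0.116 ] -15.591252193299924
[ 0.5737 -0.2257  0.116 ] [ 0.491  -0.2101  0.116 ] -10.647407344442236
[  1.6619 -13.0517  -8.0993]
```

>>> {"op": "send_rows", "data": {"rows": [{"claw": -1, "slide": [0, -2.6, -1.6], "turn": 0}, {"claw": -1, "slide": [0, -2.6, -1.6], "turn": 0}, {"claw": -1, "slide": [0, -2.6, -1.6], "turn": 0}, {"claw": -1, "slide": [0, -2.6, -1.6], "turn": 0}, {"claw": -1, "slide": [0, -2.65, -1.65], "turn": 0}, {"claw": -1, "slide": [0.5, 0, 0], "turn": 0}, {"claw": -1, "slide": [0.8, 0, 0], "turn": 0}, {"claw": -1, "slide": [0, 0, 0], "turn": 0}]}}

```text
time_s: 3.93
tcp_pos: [0.5804, 0.0908, 0.2838]
tool_rot: [0.043, 1.568, -2.807]
ft_force: [0.3, 0.1, -0.5]
gripper_width: 0.0006
```

>>> {"op": "send_rows", "data": {"rows": [{"claw": -1, "slide": [0.6, 0, 0], "turn": 0}, {"claw": -1, "slide": [0.6, 0, 0], "turn": 0}, {"claw": -1, "slide": [0.6, 0, 0], "turn": 0}, {"claw": -1, "slide": [0.6, 0, 0], "turn": 0}, {"claw": -1, "slide": [0.5, 0, 0], "turn": 0}]}}

```text
time_s: 4.35
tcp_pos: [0.5821, 0.0908, 0.2567]
tool_rot: [2.237, 1.569, -0.612]
ft_force: [0.8, -3.0, 4.0]
gripper_width: 0.0003
```

>>> {"op": "send_rows", "data": {"rows": [{"claw": -1, "slide": [0.5, 0, 0], "turn": 0}, {"claw": -1, "slide": [0.5, 0, 0], "turn": 0}, {"claw": -1, "slide": [0.5, 0, 0], "turn": 0}, {"claw": -1, "slide": [0.5, 0, 0], "turn": 0}, {"claw": -1, "slide": [0.5, 0, 0], "turn": 0}, {"claw": -1, "slide": [0.5, 0, 0], "turn": 0}, {"claw": -1, "slide": [0, 0, 0], "turn": 0}, {"claw": -1, "slide": [0, 0, 0], "turn": 0}]}}

```text
time_s: 5.02
tcp_pos: [0.5812, 0.0924, 0.226]
tool_rot: [-0.291, 1.57, -3.14]
ft_force: [-0.3, -0.5, 0.9]
gripper_width: 0.0006
```

>>> {"op": "send_rows", "data": {"rows": [{"claw": -1, "slide": [-3, 0, 0], "turn": 0}, {"claw": -1, "slide": [-4, 0, 0], "turn": 0}, {"claw": -1, "slide": [-4, 0, 0], "turn": 0}, {"claw": -1, "slide": [-4, 0, 0], "turn": 0}, {"claw": -1, "slide": [-3, 0, 0], "turn": 0}, {"claw": -1, "slide": [-2, 0, 0], "turn": 0}, {"claw": -1, "slide": [0, 0, 0], "turn": 0}]}}

```text
time_s: 5.6
tcp_pos: [0.5831, 0.0927, 0.4323]
tool_rot: [3.022, 1.562, 0.173]
ft_force: [0.4, 0.2, 0.4]
gripper_width: 0.0009
```

Run:
```python
from h import *
np.set_printoptions(precision=4,suppress=True)
a=optics.read_camera("scene")[:,:,::-1]
print([(round(d['score'],2),np.round(d['bbox']).astype(int).tolist()) for d in finder.masks_of("scene","keeper")])
b=optics.read_camera("top")[:,:,::-1]
c=cv2.resize(a[140:280,270:370],None,fx=4,fy=4,interpolation=cv2.INTER_CUBIC)
d=cv2.resize(b[175:265,185:285],None,fx=4,fy=4,interpolation=cv2.INTER_CUBIC)
T=np.zeros((560,800,3),np.uint8);T[:,:400]=c;T[:360,400:]=d
cv2.imwrite("pics/open.png",cv2.convertScaleAbs(T,alpha=1.4,beta=10))
s=env.read_state();print(s['joint_positions'],s['tcp_pos'])
```

```text
[(0.66, [316, 196, 55, 47])]
[0.1549 0.1732 1.446  0.     1.5231 1.4328] [0.5813 0.0923 0.4258]
```

View pics/open.png

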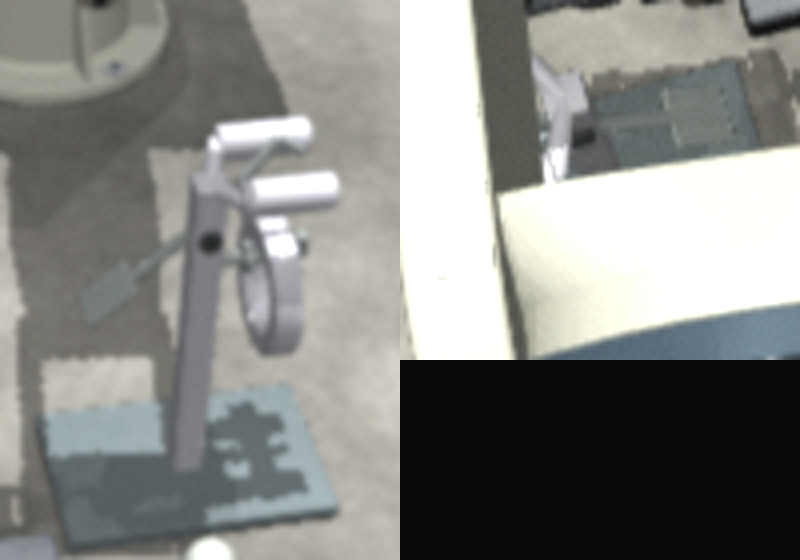

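The keeper is fully open: its bar points up between the tubes at crop (275,150) and the paddle has sunk to (110,290). Rows cannot command a lean directly, so I'll test in free space whether the arm leans at the edge of its reach.

>>> {"op": "send_rows", "data": {"rows": [{"claw": 0.1, "slide": [0, -0.7, -3.3], "turn": 0}, {"claw": 0.1, "slide": [0, -0.7, -3.3], "turn": 0}, {"claw": 0.1, "slide": [0, -0.7, -3.3], "turn": 0}, {"claw": 0.1, "slide": [0, -0.7, -3.3], "turn": 0}, {"claw": 0.1, "slide": [0, -0.7, -3.3], "turn": 0}, {"claw": 0.1, "slide": [0, -0.7, -3.3], "turn": 0}, {"claw": 0.1, "slide": [0, -0.7, -3.3], "turn": 0}, {"claw": 0.1, "slide": [0, -0.7, -3.3], "turn": 0}, {"claw": 0.1, "slide": [0, -0.7, -3.3], "turn": 0}, {"claw": 0.1, "slide": [0, -0.7, -3.3], "turn": 0}]}}

```text
time_s: 6.58
tcp_pos: [0.8752, 0.2537, 0.4238]
tool_rot: [-0.061, 1.568, -2.91]
ft_force: [1.8, 0.7, 0.7]
gripper_width: 0.0501
```

>>> {"op": "send_rows", "data": {"rows": [{"claw": 0.1, "slide": [0, -0.7, -3.3], "turn": 0}, {"claw": 0.1, "slide": [0, -0.7, -3.3], "turn": 0}, {"claw": 0.1, "slide": [0, 0, -3.3], "turn": 0}, {"claw": 0.1, "slide": [0, 0, -3.3], "turn": 0}]}}

```text
time_s: 6.92
tcp_pos: [0.9344, 0.2818, 0.3946]
tool_rot: [-3.139, 1.535, 0.296]
ft_force: [-0.1, -0.0, -1.0]
gripper_width: 0.0503
```

```bash
cat > st.py <<'E'
from h import *
np.set_printoptions(precision=4,suppress=True)
s=env.read_state(); M=R.from_euler('xyz',s['tool_rot']).as_matrix()
print(s['time_s'],s['tcp_pos'],s['joint_positions'],s['ft_force'],s['gripper_width'])
az=lambda v:np.degrees(np.arctan2(v[1],v[0])); el=lambda v:np.degrees(np.arcsin(v[2]))
print("x az el",az(M[:,0]),el(M[:,0]),"y",az(M[:,1]),el(M[:,1])); print(M)
E
python3 st.py
```

```text
6.9167 [0.9344 0.2818 0.3946] [0.2914 1.0532 0.0627 0.0002 1.9894 1.5687] [-0.0992 -0.0052 -0.9932] 0.050317214570849915
x az el 16.94885617305202 -87.92240183480166 y -73.18329944925877 -0.004794182715785645
[[ 0.0347  0.2893 -0.9566]
 [ 0.0106 -0.9572 -0.2891]
 [-0.9993 -0.0001 -0.0363]]
```

>>> {"op": "send_rows", "data": {"rows": [{"claw": 0.1, "slide": [-1, 0, -4], "turn": 0}, {"claw": 0.1, "slide": [-1, 0, -4], "turn": 0}, {"claw": 0.1, "slide": [-1, 0, -4], "turn": 0}, {"claw": 0.1, "slide": [-1, 0, -4], "turn": 0}]}}

```text
time_s: 7.25
tcp_pos: [0.9739, 0.2932, 0.4012]
tool_rot: [3.141, 1.412, 0.293]
ft_force: [-0.5, -0.4, -0.3]
gripper_width: 0.0504
```

```bash
python3 st.py
```

```text
7.25 [0.9739 0.2932 0.4012] [0.2908 1.051  0.0619 0.0003 1.8694 1.5689] [-0.5082 -0.4063 -0.3452] 0.05042786244743704
x az el 16.77456364384019 -80.87488169099697 y -73.21899184456704 0.0010351414554378871
[[ 0.1518  0.2887 -0.9453]
 [ 0.0458 -0.9574 -0.2851]
 [-0.9873  0.     -0.1586]]
```

The lean grows with each row, in the right direction (azimuth 17°). I'll carry on to about 38°.

>>> {"op": "send_rows", "data": {"rows": [{"claw": 0.1, "slide": [-1, 0, -4], "turn": 0}, {"claw": 0.1, "slide": [-1, 0, -4], "turn": 0}, {"claw": 0.1, "slide": [-1, 0, -4], "turn": 0}, {"claw": 0.1, "slide": [-1, 0, -4], "turn": 0}, {"claw": 0.1, "slide": [-1, 0, -4], "turn": 0}, {"claw": 0.1, "slide": [-1, 0, -4], "turn": 0}, {"claw": 0.1, "slide": [-1, 0, -4], "turn": 0}, {"claw": 0.1, "slide": [-1, 0, -4], "turn": 0}]}}

```text
time_s: 7.92
tcp_pos: [1.0344, 0.3115, 0.4553]
tool_rot: [3.141, 1.175, 0.292]
ft_force: [0.6, 1.1, 0.2]
gripper_width: 0.0505
```

```bash
python3 st.py
```

```text
7.9167 [1.0344 0.3115 0.4553] [0.2909 1.0185 0.0604 0.0006 1.6663 1.569 ] [0.5726 1.104  0.1556] 0.05053671395161412
x az el 16.754710711463687 -67.29444953946852 y -73.22502363644314 0.008479612499385782
[[ 0.3696  0.2886 -0.8832]
 [ 0.1113 -0.9574 -0.2663]
 [-0.9225  0.0001 -0.386 ]]
```

>>> {"op": "send_rows", "data": {"rows": [{"claw": 0.1, "slide": [0, 0, -4], "turn": 0}, {"claw": 0.1, "slide": [0, 0, -4], "turn": 0}, {"claw": 0.1, "slide": [0, 0, -4], "turn": 0}, {"claw": 0.1, "slide": [0, 0, -4], "turn": 0}, {"claw": 0.1, "slide": [0, 0, -4], "turn": 0}, {"claw": 0.1, "slide": [0, 0, -4], "turn": 0}, {"claw": 0.1, "slide": [0, 0, -4], "turn": 0}]}}

```text
time_s: 8.5
tcp_pos: [1.0915, 0.3287, 0.4911]
tool_rot: [3.141, 0.973, 0.292]
ft_force: [0.6, -0.1, -0.0]
gripper_width: 0.0504
```

```bash
python3 st.py
```

```text
8.5 [1.0915 0.3287 0.4911] [0.2909 1.0159 0.0598 0.0009 1.4683 1.5691] [ 0.6259 -0.1467 -0.0075] 0.05044517830329424
x az el 16.75649352550764 -55.76094168703884 y -73.22731898012708 0.011017148510837895
[[ 0.5388  0.2886 -0.7915]
 [ 0.1622 -0.9575 -0.2387]
 [-0.8267  0.0002 -0.5626]]
```

>>> {"op": "send_rows", "data": {"rows": [{"claw": 0.1, "slide": [-1.2, 0, 1.5], "turn": 0}, {"claw": 0.1, "slide": [-2.4, 0, 2.9], "turn": 0}, {"claw": 0.1, "slide": [-2.4, 0, 2.9], "turn": 0}, {"claw": 0.1, "slide": [-2.4, 0, 2.9], "turn": 0}, {"claw": 0.1, "slide": [-2.4, 0, 2.9], "turn": 0}, {"claw": 0.1, "slide": [-2.4, 0, 2.9], "turn": 0}, {"claw": 0.1, "slide": [-2.4, 0, 2.9], "turn": 0}, {"claw": 0.1, "slide": [-2.4, 0, 2.9], "turn": 0}, {"claw": 0.1, "slide": [-2.4, 0, 2.9], "turn": 0}, {"claw": 0.1, "slide": [-2.4, 0, 2.9], "turn": 0}]}}

```text
time_s: 9.33
tcp_pos: [0.7749, 0.2333, 0.5251]
tool_rot: [3.141, 0.973, 0.292]
ft_force: [0.3, -0.6, 0.6]
gripper_width: 0.0507
```

```bash
python3 st.py
```

```text
9.3333 [0.7749 0.2333 0.5251] [0.29   0.2105 1.3206 0.0016 1.013  1.5676] [ 0.2948 -0.6236  0.6089] 0.050655568189312425
x az el 16.753246363150918 -55.76820983418448 y -73.2284603598224 0.012446941101807859
[[ 0.5387  0.2886 -0.7916]
 [ 0.1622 -0.9575 -0.2387]
 [-0.8268  0.0002 -0.5625]]
```

>>> {"op": "send_rows", "data": {"rows": [{"claw": 0.1, "slide": [-2, -0.55, 3.4], "turn": 0}, {"claw": 0.1, "slide": [-2, -0.55, 3.4], "turn": 0}, {"claw": 0.1, "slide": [-2, -0.55, 3.4], "turn": 0}, {"claw": 0.1, "slide": [-2, -0.55, 3.4], "turn": 0}, {"claw": 0.1, "slide": [-2, -0.55, 3.4], "turn": 0}, {"claw": 0.1, "slide": [-2, -0.55, 3.4], "turn": 0}, {"claw": 0.1, "slide": [-2, -0.55, 3.4], "turn": 0}, {"claw": 0.1, "slide": [-2, -0.55, 3.4], "turn": 0}, {"claw": 0.1, "slide": [-2, -0.55, 3.4], "turn": 0}]}}

```text
time_s: 10.08
tcp_pos: [0.4216, 0.1783, 0.5017]
tool_rot: [-3.141, 0.973, 0.293]
ft_force: [0.1, 0.9, -0.2]
gripper_width: 0.0505
```

>>> {"op": "send_rows", "data": {"rows": [{"claw": 0.1, "slide": [3, 0, 1.5], "turn": 0}, {"claw": 0.1, "slide": [3, 0, 1.5], "turn": 0}, {"claw": 0.1, "slide": [3, 0, 1.5], "turn": 0}, {"claw": 0.1, "slide": [3, 0, 1.5], "turn": 0}, {"claw": 0.1, "slide": [3, 0, 1.5], "turn": 0}, {"claw": 0.1, "slide": [0, 0, 0], "turn": 0}]}}

```text
time_s: 10.58
tcp_pos: [0.4418, 0.184, 0.329]
tool_rot: [3.139, 0.983, 0.291]
ft_force: [-1.0, -0.1, -0.9]
gripper_width: 0.0506
```

```bash
python3 st.py
python3 - <<'E'
from h import *
np.set_printoptions(precision=4,suppress=True)
m=optics.camera_model("wrist"); im=optics.read_camera("wrist"); cv2.imwrite("pics/w2.png",im[:,:,::-1]); np.save("w2m.npy",m,allow_pickle=True)
for t in ["lamp","ring_center"]: print(t,[(round(d['score'],2),np.round(d['bbox']).astype(int).tolist(), int(d['pixels'].sum())) for d in finder.masks_of("wrist",t)])
E
```

```text
10.5833 [0.4418 0.184  0.329 ] [ 0.4584 -0.2777  2.197  -0.1543  0.6469  1.8318] [-1.029  -0.1084 -0.8929] 0.05056243941565414
x az el 16.645213181288167 -56.33621991254477 y -73.23107955371748 0.08238943165940252
[[ 0.5311  0.2885 -0.7967]
 [ 0.1588 -0.9575 -0.2409]
 [-0.8323  0.0014 -0.5543]]
lamp []
ring_center [(0.85, [168, 138, 74, 97], 4613), (0.75, [124, 259, 73, 62], 3451), (0.66, [283, 190, 22, 93], 1230), (0.46, [325, 125, 40, 47], 587)]
```

View pics/w2.png

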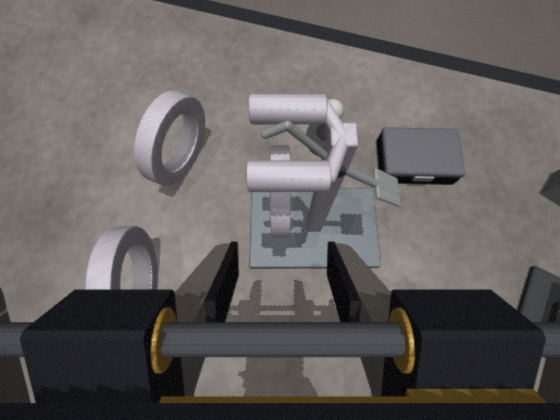

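Run:
```python
from h import *
np.set_printoptions(precision=4,suppress=True)
m=np.load("w2m.npy",allow_pickle=True).item()
a=np.radians(17);xs=np.array([np.cos(a),np.sin(a),0]);ys=np.array([-np.sin(a),np.cos(a),0])
for uv in [(289,177),(288,109)]:
    p=atz(ray("wrist",uv,m),.276); print("tube",p, p@xs,p@ys)
th=np.linspace(0,2*np.pi,361)
for h in [(.5433,.2168),(.546,.2128),(.550,.217)]:
    h=np.array([*h,.172]); print(h@xs,h@ys)
    P=h+.05*(np.cos(th)[:,None]*xs+np.sin(th)[:,None]*[0,0,1]); q=proj("wrist",P,m); print("ring bottom row",q[:,1].max(),q[:,1].min(),"col",q[:,0].mean())
```

```text
tube [0.5173 0.2015 0.276 ] 0.5535956522702509 0.0414488986439351
tube [0.5757 0.2195 0.276 ] 0.6147651261320525 0.041616618968026584
0.5829465594986065 0.04848132391692319
ring bottom row 237.93811605859105 145.76397331992257 col 280.1277702917308
0.5843590955208158 0.04386670129031965
ring bottom row 236.6583042541058 144.5872174247105 col 284.3647474820037
0.5894122757045034 0.046713694446473455
ring bottom row 232.1679973814746 140.43158120156505 col 281.7328080150359
```

The wrist view shows the ring at column 281, rows 143–236, nearly centred between the jaws, with the tubes at rows 109 and 177. Approaching now.

>>> {"op": "send_rows", "data": {"rows": [{"claw": 0.1, "slide": [2, -0.1, 1.15], "turn": 0}, {"claw": 0.1, "slide": [2.5, 0, 1.15], "turn": 0}, {"claw": 0.1, "slide": [2.5, 0, 1.15], "turn": 0}, {"claw": 0.1, "slide": [2.5, 0, 0], "turn": 0}, {"claw": 0.1, "slide": [2.5, 0, 0], "turn": 0}, {"claw": 0.1, "slide": [1.5, 0, 0], "turn": 0}, {"claw": 0.1, "slide": [1.5, 0, 0], "turn": 0}, {"claw": 0.1, "slide": [0, 0, 0], "turn": 0}]}}

```text
time_s: 11.4
tcp_pos: [0.4999, 0.2032, 0.1926]
tool_rot: [3.141, 0.973, 0.292]
ft_force: [-0.8, 0.4, 0.2]
gripper_width: 0.0506
```

```bash
python3 st.py
python3 - <<'E'
from h import *
s=env.read_state();p=s['tcp_pos'];a=np.radians(17);print("xs",p@[np.cos(a),np.sin(a),0],"ys",p@[-np.sin(a),np.cos(a),0],"z",p[2], "want .5468 .0475 .161")
E
```

```text
11.4 [0.4999 0.2032 0.1926] [ 0.4344  0.0509  2.2807 -0.3561  0.2312  2.0355] [-0.8401  0.3887  0.2281] 0.050602445722284735
x az el 16.726608873275758 -55.75995015140867 y -73.24142755498691 0.02175509590985353
[[ 0.5389  0.2883 -0.7915]
 [ 0.1619 -0.9575 -0.2386]
 [-0.8267  0.0004 -0.5627]]
xs 0.5374537395035308 ys 0.04812650641255085 z 0.19264514142202355 want .5468 .0475 .161
```

>>> {"op": "send_rows", "data": {"rows": [{"claw": 0.1, "slide": [1.0, 0, 0.4], "turn": 0}, {"claw": 0.1, "slide": [1.0, 0, 0.3], "turn": 0}, {"claw": 0.1, "slide": [1.1, 0, 0.3], "turn": 0}, {"claw": 0.1, "slide": [0, 0, 0], "turn": 0}, {"claw": 0.1, "slide": [0, 0, 0], "turn": 0}]}}

```text
time_s: 11.82
tcp_pos: [0.5074, 0.2053, 0.1625]
tool_rot: [3.14, 0.973, 0.292]
ft_force: [0.2, -0.2, -0.9]
gripper_width: 0.0507
```

```bash
python3 st.py
python3 - <<'E'
from h import *
s=env.read_state();p=s['tcp_pos'];a=np.radians(17);print("xs",p@[np.cos(a),np.sin(a),0],"ys",p@[-np.sin(a),np.cos(a),0],"z",p[2], "want .5468 .0475 .161")
m=optics.camera_model("wrist"); im=optics.read_camera("wrist"); cv2.imwrite("pics/w3.png",im[:,:,::-1])
E
```

```text
11.8167 [0.5074 0.2053 0.1625] [ 0.4311  0.1261  2.2937 -0.551   0.1502  2.231 ] [ 0.2265 -0.2077 -0.9088] 0.05065410086932024
x az el 16.707065145134244 -55.73018408743409 y -73.22864770544966 0.04380409332367925
[[ 0.5393  0.2886 -0.7911]
 [ 0.1619 -0.9575 -0.2389]
 [-0.8264  0.0008 -0.5631]]
xs 0.5452467913640899 ys 0.04795921350980052 z 0.16246498300659237 want .5468 .0475 .161
```

View pics/w3.png

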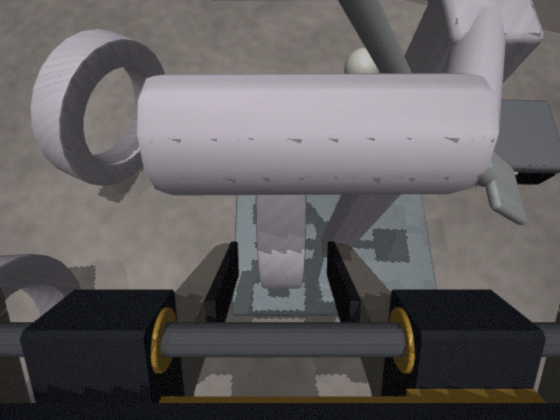

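The ring's wall (columns 258–305) lies centred between the fingers, which end at about row 240. Closing.

>>> {"op": "send_rows", "data": {"rows": [{"claw": -0.3, "slide": [0, 0, 0], "turn": 0}, {"claw": -0.7, "slide": [0, 0, 0], "turn": 0}, {"claw": -0.7, "slide": [0, 0, 0], "turn": 0}, {"claw": -1, "slide": [0, 0, 0], "turn": 0}, {"claw": -1, "slide": [0, 0, 0], "turn": 0}, {"claw": -1, "slide": [0, 0, 0], "turn": 0}], "force": 45}}

```text
time_s: 12.37
tcp_pos: [0.5065, 0.205, 0.1609]
tool_rot: [3.141, 0.974, 0.292]
ft_force: [-0.1, -1.8, 2.8]
gripper_width: 0.0198
```

>>> {"op": "send_rows", "data": {"rows": [{"claw": -1, "slide": [-0.41, 0, -0.28], "turn": 0}, {"claw": -1, "slide": [-0.41, 0, -0.28], "turn": 0}, {"claw": -1, "slide": [-0.41, 0, -0.28], "turn": 0}, {"claw": -1, "slide": [-0.41, 0, -0.28], "turn": 0}, {"claw": -1, "slide": [0, 0, 0], "turn": 0}]}}

```text
time_s: 12.78
tcp_pos: [0.5064, 0.205, 0.1809]
tool_rot: [3.141, 0.975, 0.292]
ft_force: [-0.3, 0.9, -2.0]
gripper_width: 0.0196
```

>>> {"op": "send_rows", "data": {"rows": [{"claw": -1, "slide": [0, -0.8, 0], "turn": 0}, {"claw": -1, "slide": [0, -0.8, 0], "turn": 0}, {"claw": -1, "slide": [0, -0.8, 0], "turn": 0}, {"claw": -1, "slide": [0, -0.8, 0], "turn": 0}, {"claw": -1, "slide": [0, -0.8, 0], "turn": 0}, {"claw": -1, "slide": [0, -0.8, 0], "turn": 0}, {"claw": -1, "slide": [0, -0.8, 0], "turn": 0}, {"claw": -1, "slide": [0, -0.4, 0], "turn": 0}, {"claw": -1, "slide": [0, 0, 0], "turn": 0}]}}

```text
time_s: 13.53
tcp_pos: [0.4887, 0.263, 0.18]
tool_rot: [3.141, 0.976, 0.293]
ft_force: [-0.1, -0.6, -2.6]
gripper_width: 0.02
```

```bash
python3 st.py
```

```text
13.5333 [0.4887 0.263  0.18  ] [ 0.5948  0.1084  2.2539 -0.692   0.2642  2.497 ] [-0.0588 -0.5778 -2.6325] 0.019991893472948902
x az el 16.79597940360753 -55.89461513284524 y -73.16777480585749 0.02454521031977822
[[ 0.5368  0.2896 -0.7925]
 [ 0.162  -0.9572 -0.24  ]
 [-0.828   0.0004 -0.5607]]
```

>>> {"op": "send_rows", "data": {"rows": [{"claw": -1, "slide": [-2.0, 0, 1.65], "turn": 0}, {"claw": -1, "slide": [-2.0, 0, 1.65], "turn": 0}, {"claw": -1, "slide": [-2.0, 0, 1.65], "turn": 0}, {"claw": -1, "slide": [-2.0, 0, 1.65], "turn": 0}, {"claw": -1, "slide": [-2.3, 1.85, -1.1], "turn": 0}, {"claw": -1, "slide": [-2.3, 1.85, -1.1], "turn": 0}, {"claw": -1, "slide": [-2.3, 1.85, -1.1], "turn": 0}, {"claw": -1, "slide": [-2.3, 1.85, -1.1], "turn": 0}, {"claw": -1, "slide": [-2.3, 1.85, -1.1], "turn": 0}, {"claw": -1, "slide": [-2.3, 1.85, -1.1], "turn": 0}, {"claw": -1, "slide": [0, 0, 0], "turn": 0}]}}

```text
time_s: 14.45
tcp_pos: [0.4061, 0.1221, 0.362]
tool_rot: [3.138, 0.966, 0.286]
ft_force: [1.5, 0.0, -1.1]
gripper_width: 0.0199
```

```bash
python3 st.py
```

```text
14.45 [0.4061 0.1221 0.362 ] [ 0.2906 -0.4424  2.2253 -0.0037  0.7542  1.5738] [ 1.545   0.0411 -1.1022] 0.019948452748036215
x az el 16.389189464032476 -55.359593020912 y -73.44714354732326 0.11307642865684424
[[ 0.5453  0.2849 -0.7883]
 [ 0.1604 -0.9586 -0.2355]
 [-0.8227  0.002  -0.5684]]
```

>>> {"op": "send_rows", "data": {"rows": [{"claw": -1, "slide": [-1.7, 0, 2.5], "turn": 0}, {"claw": -1, "slide": [-1.7, 0, 2.5], "turn": 0}, {"claw": -1, "slide": [-1.7, 0, 2.5], "turn": 0}, {"claw": -1, "slide": [-1.7, 0, 2.5], "turn": 0}, {"claw": -1, "slide": [-1.7, 0, 2.5], "turn": 0}, {"claw": -1, "slide": [-1.7, 0, 2.5], "turn": 0}]}}

```text
time_s: 14.95
tcp_pos: [0.2286, 0.0713, 0.3546]
tool_rot: [3.139, 0.977, 0.289]
ft_force: [0.1, 0.6, -1.7]
gripper_width: 0.0195
```

```bash
python3 st.py
```

```text
14.95 [0.2286 0.0713 0.3546] [ 0.3278 -0.9182  2.3674 -0.0246  1.0994  1.6124] [ 0.1015  0.5878 -1.6881] 0.019466539679347555
x az el 16.531986156776153 -55.991925352898484 y -73.36695834200226 0.06818345176347448
[[ 0.5362  0.2862 -0.7941]
 [ 0.1592 -0.9582 -0.2379]
 [-0.829   0.0012 -0.5593]]
```

>>> {"op": "send_rows", "data": {"rows": [{"claw": -1, "slide": [-3.2, 0, 0.7], "turn": 0}, {"claw": -1, "slide": [-3.2, 0, 0.7], "turn": 0}, {"claw": -1, "slide": [-3.2, 0, 0.7], "turn": 0}]}}

```text
time_s: 15.2
tcp_pos: [0.2082, 0.0759, 0.4082]
tool_rot: [3.126, 1.009, 0.274]
ft_force: [0.2, 0.2, -1.2]
gripper_width: 0.0196
```

```bash
python3 st.py
```

```text
15.2 [0.2082 0.0759 0.4082] [ 0.6616 -0.9231  2.2476 -0.2109  1.2954  1.9462] [ 0.1673  0.2197 -1.1931] 0.019570132340967175
x az el 15.690997865923473 -57.81311495014897 y -73.55389554049368 0.4752499903762938
[[ 0.5128  0.2831 -0.8105]
 [ 0.1441 -0.9591 -0.2438]
 [-0.8463  0.0083 -0.5326]]
```

```bash
cat > go.py <<'E'
# usage: go.py x y z [x y z ...] : total slides (cm) per leg and per-row
import sys
from h import *
np.set_printoptions(precision=3,suppress=True)
s=env.read_state();M=R.from_euler('xyz',s['tool_rot']).as_matrix();p=s['tcp_pos']
for t in np.array(sys.argv[1:],float).reshape(-1,3):
    d=100*M.T@(t-p);n=int(np.ceil(np.linalg.norm(d)/3.9));print(t,d,n,d/n);p=t
E
python3 go.py .42 .12 .43 .42 -.3 .45 0.0 -.7 .45 -.08 -.98 .45
```

```text
[0.42 0.12 0.43] [  9.653   1.782 -19.398] 6 [ 1.609  0.297 -3.233]
[ 0.42 -0.3   0.45] [-7.743 40.297  9.176] 11 [-0.704  3.663  0.834]
[ 0.   -0.7   0.45] [-27.301  26.472  43.794] 15 [-1.82   1.765  2.92 ]
[-0.08 -0.98  0.45] [-8.136 24.589 13.311] 8 [-1.017  3.074  1.664]
```

>>> {"op": "send_rows", "data": {"rows": [{"claw": -1, "slide": [0.8, 0.1, -1.6], "turn": 0}, {"claw": -1, "slide": [1.6, 0.3, -3.2], "turn": 0}, {"claw": -1, "slide": [1.6, 0.3, -3.2], "turn": 0}, {"claw": -1, "slide": [1.6, 0.3, -3.2], "turn": 0}, {"claw": -1, "slide": [1.6, 0.3, -3.2], "turn": 0}, {"claw": -1, "slide": [1.6, 0.3, -3.2], "turn": 0}, {"claw": -1, "slide": [-0.7, 3.6, 0.8], "turn": 0}, {"claw": -1, "slide": [-0.7, 3.6, 0.8], "turn": 0}, {"claw": -1, "slide": [-0.7, 3.6, 0.8], "turn": 0}, {"claw": -1, "slide": [-0.7, 3.6, 0.8], "turn": 0}, {"claw": -1, "slide": [-0.7, 3.6, 0.8], "turn": 0}, {"claw": -1, "slide": [-0.7, 3.6, 0.8], "turn": 0}]}}

```text
time_s: 16.2
tcp_pos: [0.4013, -0.0712, 0.4339]
tool_rot: [3.127, 1.018, 0.278]
ft_force: [0.8, 0.3, -2.5]
gripper_width: 0.0195
```

>>> {"op": "send_rows", "data": {"rows": [{"claw": -1, "slide": [-0.7, 3.6, 0.8], "turn": 0}, {"claw": -1, "slide": [-0.7, 3.6, 0.8], "turn": 0}, {"claw": -1, "slide": [-0.7, 3.6, 0.8], "turn": 0}, {"claw": -1, "slide": [-0.7, 3.6, 0.8], "turn": 0}, {"claw": -1, "slide": [-0.7, 3.6, 0.8], "turn": 0}]}}

```text
time_s: 16.62
tcp_pos: [0.4025, -0.2596, 0.4437]
tool_rot: [3.129, 1.019, 0.278]
ft_force: [0.3, 1.0, -2.0]
gripper_width: 0.0197
```

```bash
python3 st.py;python3 go.py  0.0 -.7 .45 -.08 -.98 .45
```

```text
16.6167 [ 0.4025 -0.2596  0.4437] [-0.9387 -0.1764  1.8635  0.5377  1.2876  0.2321] [ 0.252   0.9929 -1.9926] 0.01965837744745483
x az el 15.923060706076503 -58.379646476586714 y -73.46888757241919 0.3743613787714906
[[ 0.5042  0.2845 -0.8154]
 [ 0.1438 -0.9586 -0.2456]
 [-0.8515  0.0065 -0.5242]]
[ 0.   -0.7   0.45] [-27.163  30.767  43.304] 16 [-1.698  1.923  2.707]
[-0.08 -0.98  0.45] [-8.061 24.566 13.399] 8 [-1.008  3.071  1.675]
```

>>> {"op": "send_rows", "data": {"rows": [{"claw": -1, "slide": [-1.7, 1.9, 2.7], "turn": 0}, {"claw": -1, "slide": [-1.7, 1.9, 2.7], "turn": 0}, {"claw": -1, "slide": [-1.7, 1.9, 2.7], "turn": 0}, {"claw": -1, "slide": [-1.7, 1.9, 2.7], "turn": 0}, {"claw": -1, "slide": [-1.7, 1.9, 2.7], "turn": 0}, {"claw": -1, "slide": [-1.7, 1.9, 2.7], "turn": 0}, {"claw": -1, "slide": [-1.7, 1.9, 2.7], "turn": 0}, {"claw": -1, "slide": [-1.7, 1.9, 2.7], "turn": 0}, {"claw": -1, "slide": [-1.7, 1.9, 2.7], "turn": 0}, {"claw": -1, "slide": [-1.7, 1.9, 2.7], "turn": 0}, {"claw": -1, "slide": [-1.7, 1.9, 2.7], "turn": 0}, {"claw": -1, "slide": [-1.7, 1.9, 2.7], "turn": 0}]}}

```text
time_s: 17.62
tcp_pos: [0.1005, -0.5869, 0.4484]
tool_rot: [3.131, 1.018, 0.28]
ft_force: [0.2, -0.3, -2.3]
gripper_width: 0.0196
```

```bash
python3 st.py;python3 go.py  0.0 -.7 .45 -.05 -.98 .45
```

```text
17.6167 [ 0.1005 -0.5869  0.4484] [-1.6883  0.2735  1.379   0.5102  1.7045 -0.3945] [ 0.1789 -0.258  -2.3437] 0.01960071145781368
x az el 16.064235103611818 -58.333413996249206 y -73.4351084929665 0.30880157488837934
[[ 0.5045  0.2851 -0.815 ]
 [ 0.1453 -0.9585 -0.2454]
 [-0.8511  0.0054 -0.5249]]
[ 0.   -0.7   0.45] [-6.855  7.975 10.884] 4 [-1.714  1.994  2.721]
[-0.05 -0.98  0.45] [-6.59  25.412 10.945] 8 [-0.824  3.177  1.368]
```

```bash
python3 go.py .06 -.93 .46 .04 -1.13 .46
```

```text
[ 0.06 -0.93  0.46] [-8.02  31.736 11.112] 9 [-0.891  3.526  1.235]
[ 0.04 -1.13  0.46] [-3.914 18.599  6.537] 6 [-0.652  3.1    1.09 ]
```

>>> {"op": "send_rows", "data": {"rows": [{"claw": -1, "slide": [-0.9, 3.5, 1.2], "turn": 0}, {"claw": -1, "slide": [-0.9, 3.5, 1.2], "turn": 0}, {"claw": -1, "slide": [-0.9, 3.5, 1.2], "turn": 0}, {"claw": -1, "slide": [-0.9, 3.5, 1.2], "turn": 0}, {"claw": -1, "slide": [-0.9, 3.5, 1.2], "turn": 0}, {"claw": -1, "slide": [-0.9, 3.5, 1.2], "turn": 0}, {"claw": -1, "slide": [-0.9, 3.5, 1.2], "turn": 0}, {"claw": -1, "slide": [-0.9, 3.5, 1.2], "turn": 0}, {"claw": -1, "slide": [-0.9, 3.5, 1.2], "turn": 0}, {"claw": -1, "slide": [-0.7, 3.1, 1.1], "turn": 0}]}}

```text
time_s: 18.45
tcp_pos: [0.0676, -0.9092, 0.4546]
tool_rot: [3.105, 1.014, 0.246]
ft_force: [-0.9, -55.0, 47.9]
gripper_width: 0.0199
```

```bash
python3 st.py
```

```text
18.45 [ 0.0676 -0.9092  0.4546] [-1.6867  1.0472  0.0576  0.6326  2.1515 -0.0739] [ -0.9491 -54.9807  47.8882] 0.01992737368901657
x az el 14.096736288773164 -58.09278594957734 y -74.1162806145317 1.1122910871084835
[[ 0.5126  0.2736 -0.8138]
 [ 0.1287 -0.9616 -0.2422]
 [-0.8489  0.0194 -0.5282]]
```

>>> {"op": "send_rows", "data": {"rows": [{"claw": -1, "slide": [0, 0, 0], "turn": 0}]}}

```text
time_s: 18.53
tcp_pos: [0.0668, -0.9092, 0.4402]
tool_rot: [-3.138, 1.007, 0.279]
ft_force: [1.4, -0.1, -7.1]
gripper_width: 0.0195
```

```bash
python3 st.py
python3 - <<'E'
from h import *
cv2.imwrite("pics/s4.png",optics.read_camera("scene")[:,:,::-1])
E
```

```text
18.5333 [ 0.0668 -0.9092  0.4402] [-1.687   1.0574  0.0702  0.6305  2.1514 -0.0743] [ 1.4422 -0.0608 -7.1286] 0.019535144371063497
x az el 16.010569923821528 -57.71020343972974 y -74.1719036330187 -0.11530916644179993
[[ 0.5135  0.2728 -0.8136]
 [ 0.1473 -0.9621 -0.2295]
 [-0.8454 -0.002  -0.5342]]
```

View pics/s4.png

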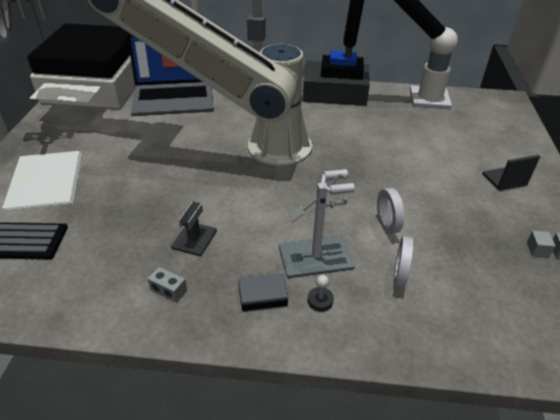

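The scene shows the hand in free space at (20,15). The force spike came from stopping hard at the reach limit, and it has gone. Everything on the table still stands. I'll go on gently.

>>> {"op": "send_rows", "data": {"rows": [{"claw": -1, "slide": [-0.4, 1.8, 0.6], "turn": 0}, {"claw": -1, "slide": [-0.6, 2.8, 0.9], "turn": 0}, {"claw": -1, "slide": [-0.8, 3.7, 1.2], "turn": 0}, {"claw": -1, "slide": [-0.8, 3.7, 1.2], "turn": 0}]}}

```text
time_s: 18.92
tcp_pos: [0.0635, -0.9504, 0.4291]
tool_rot: [2.952, 1.017, 0.076]
ft_force: [-0.0, -0.0, -1.8]
gripper_width: 0.0199
```

```bash
python3 st.py
```

```text
18.9167 [ 0.0635 -0.9504  0.4291] [-1.6938  1.0728  0.0582  0.6179  2.0443 -0.1081] [-0.0289 -0.0038 -1.8402] 0.01985409162108701
x az el 4.327245713355388 -58.271056780620334 y -76.41985823771502 5.677670932978072
[[ 0.5244  0.2337 -0.8188]
 [ 0.0397 -0.9673 -0.2506]
 [-0.8505  0.0989 -0.5165]]
```

>>> {"op": "send_rows", "data": {"rows": [{"claw": -1, "slide": [-0.4, 3.8, 1.3], "turn": 0}, {"claw": -1, "slide": [-0.4, 3.8, 1.3], "turn": 0}, {"claw": -1, "slide": [-0.4, 3.8, 1.3], "turn": 0}, {"claw": -1, "slide": [-0.4, 3.8, 1.3], "turn": 0}]}}

```text
time_s: 19.25
tcp_pos: [0.0584, -1.0025, 0.3901]
tool_rot: [2.788, 1.004, -0.119]
ft_force: [1.0, 0.6, -2.6]
gripper_width: 0.0196
```

```bash
python3 st.py
```

```text
19.25 [ 0.0584 -1.0025  0.3901] [-1.6999  1.1151  0.0582  0.6058  1.9089 -0.1401] [ 0.9704  0.5544 -2.5855] 0.019633254110551904
x az el -6.803602978409058 -57.50386024113168 y -79.51069244139697 10.721756594527038
[[ 0.5335  0.1789 -0.8267]
 [-0.0636 -0.9661 -0.2501]
 [-0.8434  0.186  -0.504 ]]
```

>>> {"op": "send_rows", "data": {"rows": [{"claw": -1, "slide": [-0.4, 3.6, 1.2], "turn": 0}, {"claw": -1, "slide": [-0.4, 3.6, 1.2], "turn": 0}]}}

```text
time_s: 19.42
tcp_pos: [0.0536, -1.0248, 0.3785]
tool_rot: [2.71, 0.992, -0.211]
ft_force: [-0.1, -0.6, -2.9]
gripper_width: 0.0198
```

```bash
python3 st.py; python3 go.py .1 -.7 .45 .38 -.35 .40 .45 -.19 .33
python3 - <<'E'
from h import *
M=R.from_euler('xyz',env.read_state()['tool_rot']).as_matrix()
l=np.cross([0,0,1],M[:,0]);l/=np.linalg.norm(l)
for q in (l,-l): print("turn to level jaws", np.arctan2(M[:,2]@q,M[:,1]@q))
E
```

```text
19.4167 [ 0.0536 -1.0248  0.3785] [-1.7046  1.1291  0.0582  0.603   1.8482 -0.1523] [-0.1398 -0.5944 -2.9012] 0.019826473426592387
x az el -12.11636596104438 -56.83174903864687 y -81.04393346235088 13.224393419685489
[[ 0.5349  0.1515 -0.8312]
 [-0.1148 -0.9616 -0.2492]
 [-0.8371  0.2288 -0.497 ]]
[ 0.1  -0.7   0.45] [ -7.236 -28.896 -15.505] 9 [-0.804 -3.211 -1.723]
[ 0.38 -0.35  0.4 ] [ 15.144 -30.557 -29.512] 12 [ 1.262 -2.546 -2.459]
[ 0.45 -0.19  0.33] [  7.766 -15.926  -6.327] 5 [ 1.553 -3.185 -1.265]
turn to level jaws -2.710193531877797
turn to level jaws 0.431399121711996
```

>>> {"op": "send_rows", "data": {"rows": [{"claw": -1, "slide": [-0.4, -1.6, -0.8], "turn": 0}, {"claw": -1, "slide": [-0.8, -3.2, -1.7], "turn": 0}, {"claw": -1, "slide": [-0.8, -3.2, -1.7], "turn": 0}, {"claw": -1, "slide": [-0.8, -3.2, -1.7], "turn": 0}, {"claw": -1, "slide": [0, 0, 0], "turn": 0.108}, {"claw": -1, "slide": [0, 0, 0], "turn": 0.108}, {"claw": -1, "slide": [0, 0, 0], "turn": 0.108}, {"claw": -1, "slide": [0, 0, 0], "turn": 0.107}, {"claw": -1, "slide": [0, 0, 0], "turn": 0}]}}

```text
time_s: 20.17
tcp_pos: [0.0674, -0.9246, 0.4047]
tool_rot: [-3.138, 0.991, -0.212]
ft_force: [-0.2, -0.8, -2.2]
gripper_width: 0.0193
```

```bash
python3 st.py; python3 go.py .1 -.7 .45 .38 -.35 .40 .42 -.181 .34
```

```text
20.1667 [ 0.0674 -0.9246  0.4047] [-1.7047  0.7688  0.7016  0.5784  1.6122  0.1233] [-0.154  -0.7773 -2.1596] 0.019287264707657827
x az el -12.132419304657823 -56.77987106265417 y -102.28893365624815 -0.1024984349120699
[[ 0.5356 -0.2128 -0.8172]
 [-0.1151 -0.9771  0.179 ]
 [-0.8366 -0.0018 -0.5479]]
[ 0.1  -0.7   0.45] [ -4.627 -22.652  -1.128] 6 [-0.771 -3.775 -0.188]
[ 0.38 -0.35  0.4 ] [ 15.15  -40.149 -13.877] 12 [ 1.263 -3.346 -1.156]
[ 0.42  -0.181  0.34 ] [  5.216 -17.353   3.044] 5 [ 1.043 -3.471  0.609]
```

>>> {"op": "send_rows", "data": {"rows": [{"claw": -1, "slide": [-0.8, -3.7, -0.2], "turn": 0}, {"claw": -1, "slide": [-0.8, -3.7, -0.2], "turn": 0}, {"claw": -1, "slide": [-0.8, -3.7, -0.2], "turn": 0}, {"claw": -1, "slide": [-0.8, -3.7, -0.2], "turn": 0}, {"claw": -1, "slide": [-0.8, -3.7, -0.2], "turn": 0}, {"claw": -1, "slide": [-0.8, -3.7, -0.2], "turn": 0}, {"claw": -1, "slide": [1.3, -3.3, -1.2], "turn": 0}, {"claw": -1, "slide": [1.3, -3.3, -1.2], "turn": 0}, {"claw": -1, "slide": [1.3, -3.3, -1.2], "turn": 0}, {"claw": -1, "slide": [1.3, -3.3, -1.2], "turn": 0}, {"claw": -1, "slide": [1.3, -3.3, -1.2], "turn": 0}, {"claw": -1, "slide": [1.3, -3.3, -1.2], "turn": 0}]}}

```text
time_s: 21.17
tcp_pos: [0.2404, -0.5306, 0.4264]
tool_rot: [3.139, 0.99, -0.209]
ft_force: [0.4, -0.0, -1.7]
gripper_width: 0.0196
```

>>> {"op": "send_rows", "data": {"rows": [{"claw": -1, "slide": [1.3, -3.3, -1.2], "turn": 0}, {"claw": -1, "slide": [1.3, -3.3, -1.2], "turn": 0}, {"claw": -1, "slide": [1.3, -3.3, -1.2], "turn": 0}, {"claw": -1, "slide": [1.3, -3.3, -1.2], "turn": 0}, {"claw": -1, "slide": [1.3, -3.3, -1.2], "turn": 0}, {"claw": -1, "slide": [0, 0, 0], "turn": 0}]}}

```text
time_s: 21.67
tcp_pos: [0.3609, -0.383, 0.4058]
tool_rot: [-3.136, 0.988, -0.197]
ft_force: [0.1, -0.1, -2.2]
gripper_width: 0.0194
```

```bash
python3 st.py; python3 go.py .4934 -.196 .26
python3 - <<'E'
from h import *
im=optics.read_camera("wrist"); cv2.imwrite("pics/w5.png",im[:,:,::-1]); np.save("w5m.npy",optics.camera_model("wrist"),allow_pickle=True)
E
```

```text
21.6667 [ 0.3609 -0.383   0.4058] [-1.1076 -0.1476  1.9318  0.5289  1.0391  0.4666] [ 0.0668 -0.0528 -2.2039] 0.019363107634011056
x az el -11.303320519732655 -56.58014544318587 y -101.55062624507492 -0.16319011884934176
[[ 0.5401 -0.2002 -0.8174]
 [-0.108  -0.9797  0.1687]
 [-0.8347 -0.0028 -0.5508]]
[ 0.493 -0.196  0.26 ] [ 17.305 -20.93    0.348] 7 [ 2.472 -2.99   0.05 ]
```

View pics/w5.png

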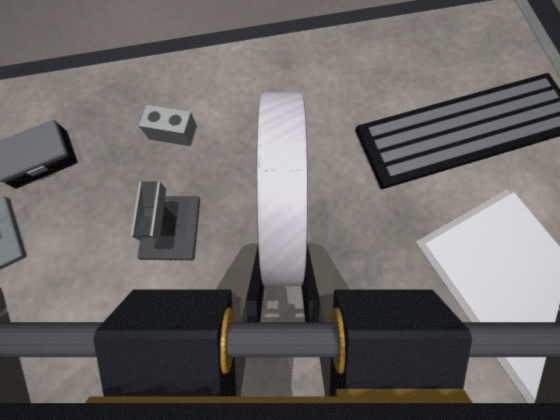

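Run:
```python
from h import *
m=np.load("w5m.npy",allow_pickle=True).item(); im=cv2.imread("pics/w5.png")
im=cv2.resize(im,None,fx=2,fy=2,interpolation=cv2.INTER_CUBIC)
a=np.radians(-11.3);X=np.array([np.cos(a),np.sin(a),0]);Y=np.array([-np.sin(a),np.cos(a),0]);Z=np.array([0,0,1.])
s=env.read_state();c=s['tcp_pos']+.0407*X+.011*Z
th=np.linspace(0,2*np.pi,181)
def dr(P,col):
    q=(proj("wrist",np.array(P),m)*2+.5).astype(int); cv2.polylines(im,[q.reshape(-1,1,2)],False,col,1)
for y in(-.01,.01): dr([c+.05*(np.cos(t)*X+np.sin(t)*Z)+y*Y for t in th],(0,0,255))
v=np.array([.5333,-.204,.116])
for y in(-.0125,.0125): dr([v-.044*X+y*Y,v+.044*X+y*Y],(0,255,0))
b=np.array([.5333,-.204,.012]);dr([b+i*.06*X+j*.05*Y for i,j in((1,1),(1,-1),(-1,-1),(-1,1),(1,1))],(255,128,0))
cv2.imwrite("pics/ov.png",np.hstack([cv2.resize(im[330:540,240:430],None,fx=2.2,fy=2.2),cv2.resize(im[160:622,440:700],None,fx=1,fy=1)]))
```

```text
(no output)
```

View pics/ov.png

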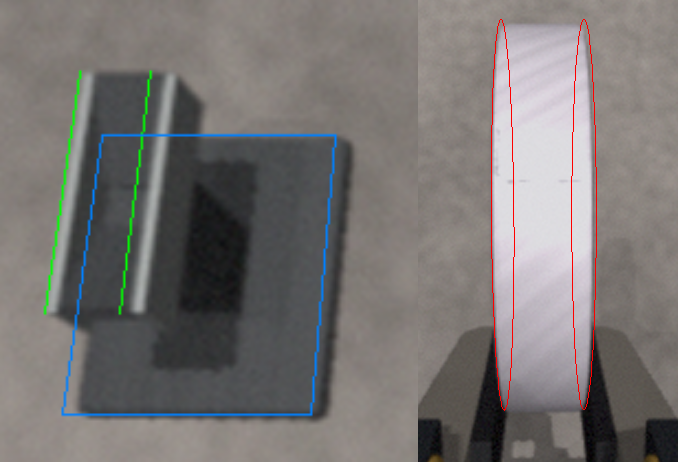

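```bash
python3 go.py .481 -.258 .25
```

```text
[ 0.481 -0.258  0.25 ] [ 18.176 -14.872   0.836] 7 [ 2.597 -2.125  0.119]
```

>>> {"op": "send_rows", "data": {"rows": [{"claw": -1, "slide": [2.6, -2.1, 0.1], "turn": 0}, {"claw": -1, "slide": [2.6, -2.1, 0.1], "turn": 0}, {"claw": -1, "slide": [2.6, -2.1, 0.1], "turn": 0}, {"claw": -1, "slide": [2.6, -2.1, 0.1], "turn": 0}, {"claw": -1, "slide": [2.6, -2.1, 0.1], "turn": 0}, {"claw": -1, "slide": [2.6, -2.1, 0.1], "turn": 0}, {"claw": -1, "slide": [2.6, -2.1, 0.1], "turn": 0}, {"claw": -1, "slide": [0, 0, 0], "turn": 0}, {"claw": -1, "slide": [0, 0, 0], "turn": 0}]}}

```text
time_s: 22.47
tcp_pos: [0.4815, -0.2621, 0.2492]
tool_rot: [-3.132, 0.99, -0.198]
ft_force: [0.4, -0.4, -2.2]
gripper_width: 0.0196
```

```bash
python3 st.py
python3 - <<'E'
from h import *
m=optics.camera_model("wrist"); im=optics.read_camera("wrist")[:,:,::-1].copy(); cv2.imwrite("pics/w6.png",im); np.save("w6m.npy",m,allow_pickle=True)
im=cv2.resize(im,None,fx=2,fy=2,interpolation=cv2.INTER_CUBIC)
a=np.radians(-11.3);X=np.array([np.cos(a),np.sin(a),0]);Y=np.array([-np.sin(a),np.cos(a),0]);Z=np.array([0,0,1.])
v=np.array([.5326,-.2074,.116]); o=[]
for y in(-.0125,.0125):
    q=(proj("wrist",np.array([v-.044*X+y*Y,v+.044*X+y*Y]),m)*2+.5).astype(int); o.append(q)
    cv2.polylines(im,[q.reshape(-1,1,2)],False,(0,255,0),1)
o=np.vstack(o);x0,y0=np.maximum(o.min(0)-100,0);x1,y1=o.max(0)+[260,100]
print(o.tolist(),x0,y0,x1,y1)
c=im[y0:y1,x0:x1]; k=min(2.,790/c.shape[1],590/c.shape[0]); cv2.imwrite("pics/ov2.png",cv2.resize(c,None,fx=k,fy=k)); print(k)
E
```

```text
22.4667 [ 0.4815 -0.2621  0.2492] [-0.654  -0.011   2.1731  0.5223  0.5055  0.7245] [ 0.367  -0.3558 -2.1544] 0.019617336733831668
x az el -11.343207951852136 -56.73549783238517 y -101.79754909130925 -0.29803775002056393
[[ 0.5378 -0.2045 -0.8179]
 [-0.1079 -0.9789  0.1737]
 [-0.8361 -0.0052 -0.5485]]
[[455, 589], [463, 409], [401, 590], [413, 409]] 301 309 723 690
1.5485564304461943
```

View pics/ov2.png

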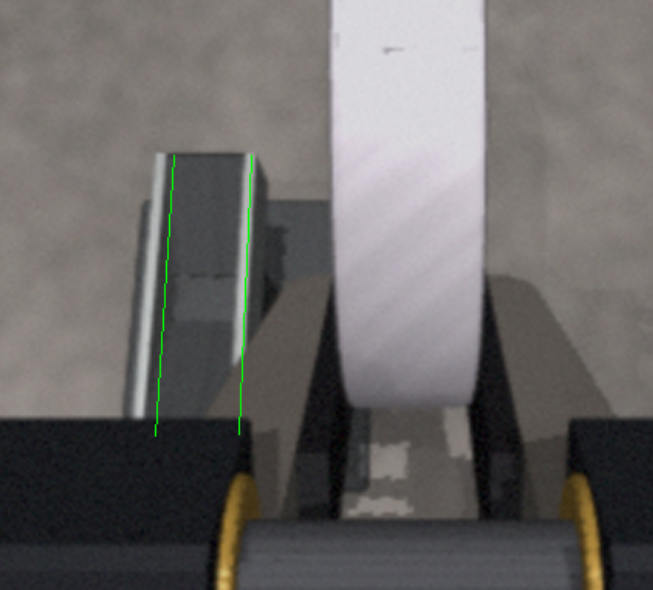

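>>> {"op": "send_rows", "data": {"rows": [{"claw": -1, "slide": [0, -1.7, 0], "turn": 0}, {"claw": -1, "slide": [0, -1.7, 0], "turn": 0}, {"claw": -1, "slide": [0, -1.7, 0], "turn": 0}, {"claw": -1, "slide": [0, -1.6, 0], "turn": 0}, {"claw": -1, "slide": [1.25, 0, 0.82], "turn": 0}, {"claw": -1, "slide": [1.25, 0, 0.82], "turn": 0}, {"claw": -1, "slide": [1.25, 0, 0.82], "turn": 0}, {"claw": -1, "slide": [0.8, 0, 0.5], "turn": 0}, {"claw": -1, "slide": [0, 0, 0], "turn": 0}, {"claw": -1, "slide": [0, 0, 0], "turn": 0}]}}

```text
time_s: 23.35
tcp_pos: [0.4954, -0.1979, 0.1965]
tool_rot: [-3.13, 0.989, -0.201]
ft_force: [0.3, -0.1, -1.0]
gripper_width: 0.0197
```

```bash
python3 st.py
python3 - <<'E'
from h import *
a=np.radians(-11.3);X=np.array([np.cos(a),np.sin(a),0]);Y=np.array([-np.sin(a),np.cos(a),0]);p=env.read_state()['tcp_pos'];print("X",p@X,"(.5222) Y",p@Y,"(-.0955)",p[2])
ims=[]
for n in("scene","top"):
    im=optics.read_camera(n)[:,:,::-1].copy(); m=optics.camera_model(n)
    c=p+.0407*X+.011*np.array([0,0,1]); u,v=proj(n,c,m).astype(int)
    ims.append(cv2.resize(im[v-35:v+60,u-33:u+33],None,fx=6,fy=6,interpolation=cv2.INTER_CUBIC))
cv2.imwrite("pics/last.png",cv2.convertScaleAbs(np.hstack(ims),alpha=1.5))
E
```

```text
23.35 [ 0.4954 -0.1979  0.1965] [-0.4815  0.0403  2.2709  0.5286  0.3062  0.8386] [ 0.3369 -0.0549 -1.0199] 0.01974280107656156
x az el -11.528214074378802 -56.65635303186262 y -102.09556594136919 -0.37328813400743754
[[ 0.5386 -0.2095 -0.8161]
 [-0.1098 -0.9778  0.1786]
 [-0.8354 -0.0065 -0.5496]]
X 0.5245891060127282 (.5222) Y -0.09698755740157591 (-.0955) 0.19645550792126243
```

>>> {"op": "send_rows", "data": {"rows": [{"claw": -1, "slide": [-0.13, -0.15, 0.19], "turn": 0}, {"claw": -1, "slide": [0.84, 0, 0.55], "turn": 0}, {"claw": -1, "slide": [0.84, 0, 0.55], "turn": 0}, {"claw": -1, "slide": [0.84, 0, 0.55], "turn": 0}, {"claw": -1, "slide": [0, 0, 0], "turn": 0}, {"claw": -1, "slide": [0, 0, 0], "turn": 0}]}}

```text
time_s: 23.95
tcp_pos: [0.4931, -0.1941, 0.1653]
tool_rot: [-3.127, 0.991, -0.198]
ft_force: [0.7, -0.5, -1.5]
gripper_width: 0.0197
```

```bash
python3 st.py
python3 - <<'E'
from h import *
a=np.radians(-11.3);X=np.array([np.cos(a),np.sin(a),0]);Y=np.array([-np.sin(a),np.cos(a),0]);p=env.read_state()['tcp_pos'];print("X",p@X,"(.5222) Y",p@Y,"(-.0955)",p[2])
ims=[]
for n in("scene","top"):
    im=optics.read_camera(n)[:,:,::-1].copy(); m=optics.camera_model(n)
    c=p+.0407*X+.011*np.array([0,0,1]); u,v=proj(n,c,m).astype(int)
    ims.append(cv2.resize(im[v-35:v+60,u-33:u+33],None,fx=6,fy=6,interpolation=cv2.INTER_CUBIC))
cv2.imwrite("pics/last.png",cv2.convertScaleAbs(np.hstack(ims),alpha=1.5))
E
```

```text
23.95 [ 0.4931 -0.1941  0.1653] [-0.4759  0.0988  2.3051  0.7163  0.231   0.6477] [ 0.7046 -0.4824 -1.5485] 0.019672957258998917
x az el -11.34644554940952 -56.76857156545938 y -102.0269509404201 -0.445824082046807
[[ 0.5373 -0.2084 -0.8172]
 [-0.1078 -0.978   0.1785]
 [-0.8365 -0.0078 -0.548 ]]
X 0.5215873054443305 (.5222) Y -0.09367498290920351 (-.0955) 0.1653008233673918
```

View pics/last.png

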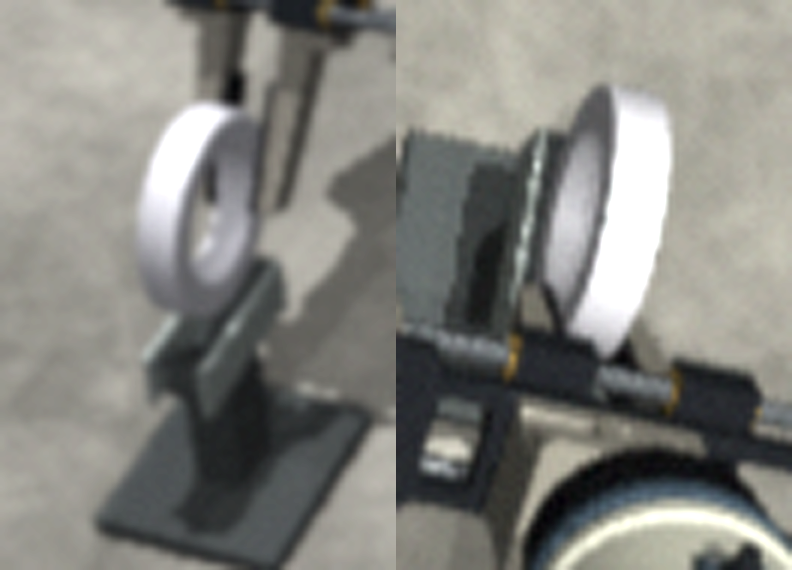

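The ring hangs over the vee mouth and lines up with it in both views (crop (205,310) in scene). That was the twelfth and last picture, so I'll lower slowly and watch the force.

>>> {"op": "send_rows", "data": {"rows": [{"claw": -1, "slide": [0.42, 0.05, 0.27], "turn": 0}, {"claw": -1, "slide": [0.42, 0, 0.27], "turn": 0}, {"claw": -1, "slide": [0.25, 0, 0.17], "turn": 0}, {"claw": -1, "slide": [0, 0, 0], "turn": 0}]}}

```text
time_s: 24.38
tcp_pos: [0.4933, -0.1945, 0.1523]
tool_rot: [-3.128, 0.99, -0.198]
ft_force: [0.4, 0.2, -2.2]
gripper_width: 0.0199
```

>>> {"op": "send_rows", "data": {"rows": [{"claw": -1, "slide": [0.16, 0, 0.11], "turn": 0}, {"claw": -1, "slide": [0.16, 0, 0.11], "turn": 0}, {"claw": -1, "slide": [0, 0, 0], "turn": 0}]}}

```text
time_s: 24.63
tcp_pos: [0.4931, -0.1944, 0.1482]
tool_rot: [-3.128, 0.99, -0.198]
ft_force: [-0.5, 0.7, -2.6]
gripper_width: 0.0196
```

>>> {"op": "send_rows", "data": {"rows": [{"claw": -1, "slide": [0.16, 0, 0.11], "turn": 0}, {"claw": -1, "slide": [0.16, 0, 0.11], "turn": 0}, {"claw": -1, "slide": [0.13, 0, 0.08], "turn": 0}, {"claw": -1, "slide": [0, 0, 0], "turn": 0}]}}

```text
time_s: 24.97
tcp_pos: [0.4928, -0.1943, 0.1424]
tool_rot: [-3.128, 0.991, -0.198]
ft_force: [0.1, 0.4, -2.3]
gripper_width: 0.0197
```

>>> {"op": "send_rows", "data": {"rows": [{"claw": -1, "slide": [0.12, 0, 0.08], "turn": 0}, {"claw": -1, "slide": [0, 0, 0], "turn": 0}]}}

```text
time_s: 25.13
tcp_pos: [0.4931, -0.1944, 0.1412]
tool_rot: [-3.128, 0.991, -0.198]
ft_force: [0.7, 0.1, -1.0]
gripper_width: 0.0197
```

>>> {"op": "send_rows", "data": {"rows": [{"claw": -1, "slide": [0.1, 0, 0.06], "turn": 0}, {"claw": -1, "slide": [0, 0, 0], "turn": 0}]}}

```text
time_s: 25.3
tcp_pos: [0.4937, -0.1947, 0.1407]
tool_rot: [-3.129, 0.989, -0.199]
ft_force: [1.8, -0.4, 1.8]
gripper_width: 0.0196
```

>>> {"op": "send_rows", "data": {"rows": [{"claw": -1, "slide": [0.1, 0, 0.06], "turn": 0}, {"claw": -1, "slide": [0, 0, 0], "turn": 0}]}}

```text
time_s: 25.47
tcp_pos: [0.4943, -0.1951, 0.1401]
tool_rot: [-3.129, 0.988, -0.2]
ft_force: [2.1, 0.7, 5.8]
gripper_width: 0.0197
```

>>> {"op": "send_rows", "data": {"rows": [{"claw": -1, "slide": [0.1, 0, 0.06], "turn": 0}, {"claw": -1, "slide": [0, 0, 0], "turn": 0}]}}

```text
time_s: 25.63
tcp_pos: [0.495, -0.1954, 0.1396]
tool_rot: [-3.13, 0.987, -0.201]
ft_force: [1.4, 0.9, 8.0]
gripper_width: 0.0193
```

>>> {"op": "send_rows", "data": {"rows": [{"claw": -1, "slide": [0, 0, 0], "turn": 0}, {"claw": -1, "slide": [0, 0, 0], "turn": 0}, {"claw": -1, "slide": [0, 0, 0], "turn": 0}], "force": 3}}

```text
time_s: 25.88
tcp_pos: [0.4935, -0.1949, 0.1383]
tool_rot: [-3.13, 0.99, -0.2]
ft_force: [0.3, -1.1, 4.5]
gripper_width: 0.02
```

>>> {"op": "send_rows", "data": {"rows": [{"claw": -0.55, "slide": [0, 0, 0], "turn": 0}, {"claw": -0.5, "slide": [0, 0, 0], "turn": 0}, {"claw": -0.45, "slide": [0, 0, 0], "turn": 0}, {"claw": -0.4, "slide": [0, 0, 0], "turn": 0}, {"claw": -0.35, "slide": [0, 0, 0], "turn": 0}, {"claw": -0.3, "slide": [0, 0, 0], "turn": 0}, {"claw": -0.25, "slide": [0, 0, 0], "turn": 0}, {"claw": -0.2, "slide": [0, 0, 0], "turn": 0}]}}

```text
time_s: 26.55
tcp_pos: [0.493, -0.1943, 0.1377]
tool_rot: [-3.128, 0.991, -0.198]
ft_force: [-0.7, -0.0, -0.1]
gripper_width: 0.0366
```

>>> {"op": "send_rows", "data": {"rows": [{"claw": -0.1, "slide": [-0.5, 0, 0], "turn": 0}, {"claw": -0.1, "slide": [-1, 0, 0], "turn": 0}, {"claw": -0.1, "slide": [-2, 0, 0], "turn": 0}, {"claw": -0.1, "slide": [-2.5, 0, 0], "turn": 0}, {"claw": -0.1, "slide": [-2.5, 0, 0], "turn": 0}, {"claw": -0.1, "slide": [-2.5, 0, 0], "turn": 0}, {"claw": -0.1, "slide": [-2.5, 0, 0], "turn": 0}, {"claw": -0.1, "slide": [-2.5, 0, 0], "turn": 0}, {"claw": -0.1, "slide": [0, 0, 0], "turn": 0}]}}

```text
time_s: 27.3
tcp_pos: [0.4069, -0.1776, 0.2754]
tool_rot: [-3.132, 0.985, -0.202]
ft_force: [1.6, -0.3, 0.3]
gripper_width: 0.0414
```

```bash
python3 st.py
python3 - <<'E'
from h import *
np.set_printoptions(precision=4,suppress=True)
a=np.radians(-11.3);X=np.array([np.cos(a),np.sin(a),0]);Y=np.array([-np.sin(a),np.cos(a),0]);Z=np.array([0,0,1.])
th=np.linspace(0,2*np.pi,181)
P=np.array([np.array([.5333,-.204,.150])+.05*(np.cos(t)*X+np.sin(t)*Z)+y*Y for t in th for y in(-.01,.01)])
for n in("scene","top","wrist"):
    optics.read_camera(n); m=optics.camera_model(n); q=proj(n,P,m); lo,hi=q.min(0),q.max(0)
    print(n,"expect",np.r_[(lo+hi)/2,hi-lo].round(1))
    for t in["ring_center","probe_ball","gauge_case","bored_block","keeper"]: print(" ",t,[(round(d['score'],2),np.round(d['bbox'],1).tolist()) for d in finder.masks_of(n,t)])
E
```

```text
27.3 [ 0.4069 -0.1776  0.2754] [-0.5701 -0.272   2.3172  0.3743  0.5747  0.9509] [ 1.6345 -0.2726  0.3404] 0.041406490274921555
x az el -11.579731319938436 -56.464057065680564 y -102.03882661136694 -0.3042767720092897
[[ 0.5412 -0.2086 -0.8146]
 [-0.1109 -0.978   0.1767]
 [-0.8335 -0.0053 -0.5524]]
scene expect [188.4 202.2  22.   35.6]
  ring_center [(0.94, [389.4, 208.6, 28.8, 49.4]), (0.62, [190.7, 201.3, 24.2, 37.5]), (0.61, [405.5, 262.4, 21.2, 48.5])]
  probe_ball [(0.78, [319.9, 292.9, 26.6, 38.0])]
  gauge_case [(0.46, [317.8, 195.7, 55.6, 48.6])]
  bored_block [(0.86, [167.1, 284.4, 38.9, 32.5])]
  keeper [(0.69, [167.1, 285.0, 40.6, 35.7]), (0.57, [316.2, 197.2, 55.2, 49.6])]
top expect [398.8 226.9  22.1  45.5]
  ring_center [(0.9, [141.4, 285.7, 33.7, 62.0]), (0.75, [232.1, 163.8, 25.5, 31.1]), (0.66, [138.7, 197.2, 30.4, 55.6]), (0.6, [402.8, 228.1, 19.3, 46.3])]
  probe_ball [(0.96, [231.6, 163.1, 26.7, 32.0])]
  gauge_case [(0.62, [294.6, 161.2, 56.3, 41.3]), (0.47, [233.7, 162.8, 28.5, 29.7]), (0.37, [382.6, 237.9, 39.7, 52.8])]
  bored_block [(0.67, [393.1, 160.1, 39.4, 32.9]), (0.6, [236.6, 222.8, 97.5, 70.4])]
  keeper [(0.88, [230.4, 206.4, 73.5, 16.0])]
wrist expect [283.5 155.9  23.6 101.7]
  ring_center [(0.58, [281.9, 155.4, 26.5, 98.6])]
  probe_ball [(0.91, [19.2, 137.1, 34.7, 46.1])]
  gauge_case [(0.66, [103.9, 115.3, 103.2, 86.1])]
  bored_block [(0.59, [271.3, 77.8, 62.0, 54.3])]
  keeper [(0.49, [104.3, 114.8, 106.7, 90.5])]
```

The ring's detected box matches the seated prediction to within a few pixels in all three views, and the bystanders haven't moved.

```bash
python3 -c "
from cell import env
print(env.job_done())"
```

```text
the job is handed in; nothing more can be done
None
```

I pressed the paddle until the keeper snapped fully open, then lifted the ring 20 mm and took it along +y off the hook. I lowered it into the vee rest and let go, and handed the job in at about 27.5 s of the 61 s.

- **Keeper:** a picture taken before the lift showed the keeper open. A later detection still had it in the same place.
- **Tool lean:** the rows cannot command a lean directly. I got the 34° lean, and later the ring's turn to the vee's yaw, by pushing the arm against the edge of its reach in free space.
- **Lowering:** contact began about 2 mm above the predicted seated height. I lowered in 1 mm steps with a net force of at most 8 N on the tool, then softened the grip before opening the jaws.
- **Last checks:**
  - The ring's detected box agreed with its predicted seated place within about 2 px in the scene and wrist views. In the top view it was 4 px off in column, about 9 mm.
  - The bystanders were found within about 3 px of where they were before. The scene view missed the gauge case, but the top view found it in place.
- **Disagreements:**
  - **Wrist force:** it spiked to about 73 N on one stop at the reach limit, with no contact seen.
  - **Joint readings:** joint 3 read 0.058 against its 0.06 limit, and joint 2 read -0.923 against -0.92. Both were brief while at the reach limits.
  - **Vee position:** the wrist views differed by about 4 mm sideways. I used the value they tended to close up; the ring entered the mouth with no side force.

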